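# Push a stuck bung out of a glass column with a thin glass rod

### The job

A rubber bung is stuck inside the glass column clamped level on the stand: take the glass rod from its wooden rest and, from the end of the column away from the white tray, push the bung right through so that it drops into the tray. Both rod and column are thin glass, so hold the rod lightly (under 25 newtons on each side), push gently, and do not lean or knock on the column. Then lay the rod back in both notches of its rest without dropping it, and leave the bottle, the beaker and the tube rack where they are.

Things in the scene. Friction and masses are not known exactly. Their poses are not given: they have to be found in the camera images.
- column: Clear glass tube open at both ends, 100 mm long, outside diameter 40 mm, bore 34 mm, clamped level, fixed, its axis 80 mm above the bench. Origin at its middle on the bore axis; its y axis runs along the bore (open ends at y = -50 and +50 mm), z is up. Keep the rod within 5 mm of the bore axis. The glass bears no more than 8 N from the rod, the hand or the arm.
- stand: Fixed retort stand that holds the column. Origin on the bench straight under the column's middle, axes parallel to the column's. Its post, 12 mm thick and 342 mm tall, stands 165 mm from the bore axis on the +x side (away from the robot), on a base 150 by 200 mm. The clamp's palm and prongs hold the column at its middle (22 mm wide along the bore) and reach 41 mm above the bore axis.
- bung: Red-brown rubber bung, 30 mm long, 32 mm in diameter, 30 g, stuck in the column within 12 mm of its middle. Origin at its centre; y is its own axis. It grips the bore all the way: some 4 to 7 N along the bore moves it; never push with more than 15 N. It lets go only when it has almost left the bore: bring the rod's front level with the column's far end or up to 10 mm past it.
- rod: Rod of thin-walled clear glass tubing sealed at both ends, 180 mm long, 16 mm in diameter, 30 g, both ends alike. Origin at its centre, y along it. At the start it lies level in the notches of its rest, its axis 70 mm above the bench. Grip it with less than 25 N by each finger (6 N holds it against the bung) and at least 115 mm behind its front end, so that it reaches through the column.
- rest: Wooden rod rest, fixed, 172 mm long (y) by 60 mm wide (x): a board with two 12 mm thick uprights, 74 mm either side of its middle along y, each with a right-angled V notch, 42 mm wide at the top (80 mm above the bench), lowest point at 59 mm. Origin at its underside's centre. A rod in both notches lies along y over the rest's middle line, its axis 70 mm above the bench.
- tray: White plastic open tray, fixed on the bench under one end of the column, 120 mm (x) by 160 mm (y, roughly along the column), 30 mm high, walls and floor 4 mm. Origin at its underside's centre. It may be at either end of the column; its y centre is about 110 mm from the column's middle.
- tile: White glazed tile, 130 mm by 130 mm, 7 mm thick, lying fixed on the bench near the column's other end. Origin at its underside's centre.
- amber_bottle: Brown glass bottle with black stopper, 68 mm in diameter, 150 mm tall. Bystander. Origin at its underside's centre.
- beaker: Clear glass beaker, 74 mm in diameter, 90 mm tall. Bystander. Origin at its underside's centre.
- tube_rack: Wooden rack with test tubes and filter funnels, 245 mm long (its y axis), 75 mm wide, 216 mm tall. Bystander. Origin at its underside's centre.
Not all that is in view belongs to the job. Of the things shaped like the rod, the clear one is meant.

How it is judged:
By the outcome, as a careful person would: the job done as asked, in the order asked, and still so for the second after the job is handed in, with the robot touching nothing.
It also fails if it takes over 67 s, if anything falls off the work surface, if the arm or the gripper's body presses on something with over 40 N, if the wrist force passes 120 N, or if a joint passes its speed limit or range.

### The arm

A 6-joint arm with a two-finger parallel gripper is mounted at the origin on the work surface. World frame = base frame: x ahead of the robot, y to its left, z up, the work surface at z = 0. Lengths are in m, angles in rad, forces in N, time in s.
With the tool pointing down it reaches from about 0.375 to 0.975 m from the base axis. Payload 3.8 kg.
Tool frame: the origin (TCP) lies on the centre line of the jaws, within the pads' length; the fingertips stand 25 mm ahead of it and the grasp point (between the pads) lies 6 mm ahead of it; z points along the fingers, y is the direction in which the jaws open and shut (so a half turn about z gives the same grasp; the last joint's range is limited). The gripper opens to 85 mm and grips with 20 to 120 N. Pads are 22 mm wide; open, the fingers measure 114 mm over their backs; the gripper's body (76 mm by 85 mm) begins 54 mm behind the grasp point. The pads swing forward as they close: fully open they stand 13 mm farther back than shut.
Start: joints at [-1.174, 0.264, 1.604, -0, 1.274, -0.037], TCP at [0.284, -0.612, 0.256] pointing down, gripper open.
Joint ranges: [-2.63, 2.63], [-0.94, 2.18], [0.31, 2.57], [-1.31, 4.45], [0, 2.66], [-2.55, 2.55]. Speed limits (rad/s): [2.57, 2.57, 3.14, 3.14, 3.14, 3.14].

### API

Orientations are given as a rotation vector (axis times angle).
In Python, from workcell import bot gives the robot as it stands.
- The arm moves only by the tool servo_tool, never from a script. Its argument "moves" is a list of rows, each a list of 3 entries, a list of its own where there are three numbers: the closure in counts, from 0 (fully open) to 255 (shut), then the shift along the tool's x, y, z in m, then the turn about the tool's z in rad. A call has exactly 8 rows; each row shifts and turns the pose as measured when the row begins, along the tool's axes as they then stand; what a row does not reach is not made up. A row lasts 1/12 s, in which the tool goes at most 41.7 mm and 7.16 degrees, less where a joint would pass 70% of its speed; a pose out of reach is approached as far as the arm can. A call is refused whole if a number of a shift passes 0.0417 or a number of a turn 0.125, either way. A call with a gripper value outside its range is refused whole. The fingers move at their own pace and stop on an object; "newtons" is the grip in N (left out, the last holds). Time passes only in rows, so rows that do not move let the fingers close, or fill a call up. It gives the time, the measured TCP pose, the force and the opening at its end, in the units of the state.
- bot.read_state(): the state, without advancing time (a new reading comes with each control period).
- bot.read_camera(name): name is "scene" or "top" or "wrist"; returns a dict with "pixels" (384x512x3 uint8, red, green, blue), "depth" (384x512 float32, m along the optical axis (not along the pixel's ray), 0 where there is no reading), "intrinsics" (3x3 intrinsics, pixels), "R" (3x3) and "t" (3): a world point X has camera coordinates R X + t. Camera axes: x right, y down, z forward; pixel columns grow to the right and rows downward; lengths in m; the calibration is good to about 2 mm. A picture is of the moment at which its call begins.
- bot.finish_job(): hands the job in, once; it reports no verdict.
The state is a dict: "time": time; "q": joint angles; "joint_vel": joint speeds; "joint_torque": joint torques, N m; "tool_pos": TCP position; "tcp_rot": TCP orientation; "wrist_force": force on the tool from outside, world axes, zero at the start; "torque": the same for the moment, N m; "width": opening from 0.0 (shut) to 1.0 (fully open).
Only numpy, scipy, OpenCV 4.12 (cv2) and the standard library are available. Lean on these libraries where they do the work, as an engineer would, in place of code of your own. Each camera call takes 0.05 s, during which the arm holds its last target.

## Working session

There is one attempt and no reset: what is moved stays moved. The work goes in short steps, Python scripts to look and compute and a tool call to move; the robot and the scene stay as the last step left them, time stands still between calls to the robot, and variables do not carry over. Pictures are saved under pics/ and viewed, and the job is handed in when it is done.

Besides the shell and the picture viewer there is one more tool, called after ">>>" as name(argument=value, ...), one argument or row to a line, values as JSON. servo_tool: Moves the arm, as the interface text tells. Its arguments: {"type":"object","properties":{"moves":{"type":"array","items":{"type":"array"}},"newtons":{"type":"number"}},"required":["moves"]}

```bash
ls; mkdir -p pics
python3 - <<'E'
from workcell import bot
import cv2,numpy as np
print(bot.read_state())
for n in ["scene","top","wrist"]:
    c=bot.read_camera(n)
    cv2.imwrite(f"pics/{n}0.png",c["pixels"][:,:,::-1])
    np.savez(f"pics/{n}0.npz",**c)
    print(n,c["intrinsics"].tolist(),c["R"].round(4).tolist(),c["t"].round(4).tolist())
E
```

```text
pics
{'time': 0.0, 'q': array([-1.17391891e+00,  2.64742430e-01,  1.60538767e+00,  3.54531509e-05,
        1.27369775e+00, -3.69097950e-02]), 'joint_vel': array([ 6.94248644e-04, -1.73471551e-03, -5.20050353e-05,  9.81470248e-04,
        8.75530049e-04, -1.91233201e-04]), 'joint_torque': array([ 7.90528993e-04, -5.15101647e+01, -3.67322910e+01, -3.84679561e-04,
        1.28774767e-02, -9.32464218e-06]), 'tool_pos': array([ 0.28344838, -0.61185255,  0.25496181]), 'tcp_rot': array([-3.06583715e+00, -6.75570954e-01,  5.75747116e-04]), 'wrist_force': array([-0.43936163,  0.92146655,  0.91718716]), 'torque': array([-0.02772776, -0.00942829, -0.00191416]), 'width': 1.0019541403483965}
scene [[471.05716653260174, 0.0, 258.2016439225268], [0.0, 471.05716653260174, 186.43760605417492], [0.0, 0.0, 1.0]] [[-0.8619, 0.5069, 0.0161], [0.3105, 0.5526, -0.7735], [-0.401, -0.6616, -0.6336]] [0.391, -0.0897, 1.5651]
top [[374.87996789062413, 0.0, 259.69320186623565], [0.0, 374.87996789062413, 189.56634808828915], [0.0, 0.0, 1.0]] [[0.0115, -0.9999, -0.0062], [-0.9981, -0.0111, -0.0611], [0.061, 0.0069, -0.9981]] [0.0066, 0.4699, 1.0445]
wrist [[271.73616845666055, 0.0, 259.4479516197668], [0.0, 271.73616845666055, 192.55516779661062], [0.0, 0.0, 1.0]] [[0.4201, -0.9075, -0.001], [-0.8617, -0.3992, 0.3133], [-0.2847, -0.1307, -0.9497]] [-0.6751, -0.0406, 0.3789]
```

View pics/scene0.png

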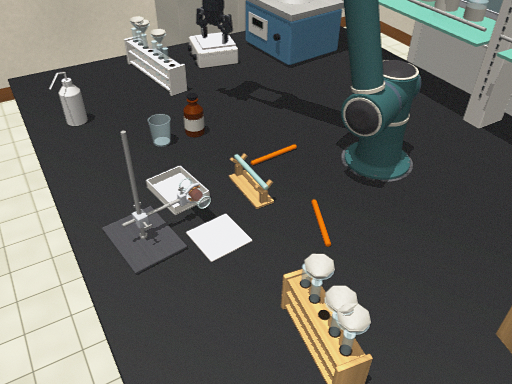

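View pics/top0.png

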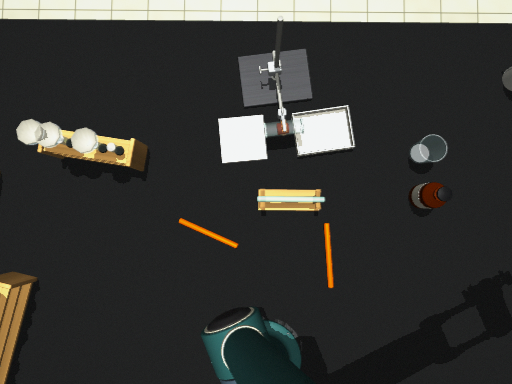

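View pics/wrist0.png

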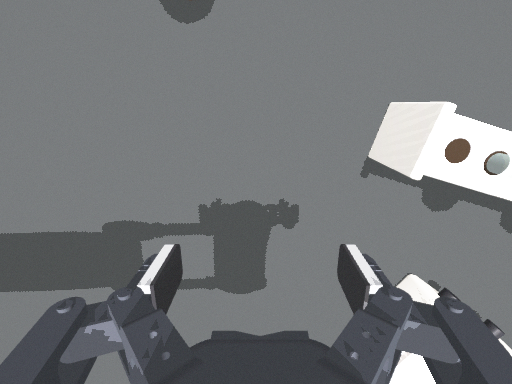

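Top view: the clear (pale blue) rod lies in the wooden rest at (291,199). The other rod-shaped things are orange, lying loose on the bench at (208,233) and (329,255). The clear one in the rest fits. Tile at (243,138), tray at (323,131), column at about (283,128), with the bung visible in it. I'll confirm in an enlarged crop.

```bash
cat > h.py <<'E'
import numpy as np,cv2
def load(n): return dict(np.load(f"pics/{n}.npz"))
def ray(c,u,v):
    K,R,t=c["intrinsics"],c["R"],c["t"]
    d=R.T@np.linalg.inv(K)@np.array([u,v,1.0]); return -R.T@t,d
def onz(c,u,v,z):
    o,d=ray(c,u,v); return o+d*(z-o[2])/d[2]
def proj(c,X):
    p=c["intrinsics"]@(c["R"]@np.array(X)+c["t"]); return p[:2]/p[2]
def grab(n,name):
    from workcell import bot
    c=bot.read_camera(n); np.savez(f"pics/{name}.npz",**c); return c
def crop(c,name,x0,y0,w,h,s):
    cv2.imwrite(f"pics/{name}.png",cv2.resize(c["pixels"][y0:y0+h,x0:x0+w,::-1],None,fx=s,fy=s,interpolation=cv2.INTER_CUBIC))
E
python3 - <<'E'
from h import *
t=load("top0");s=load("scene0")
crop(t,"topc",210,80,160,140,5)
crop(s,"scenec",130,130,150,130,5)
E
```

```text
(no output)
```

View pics/topc.png

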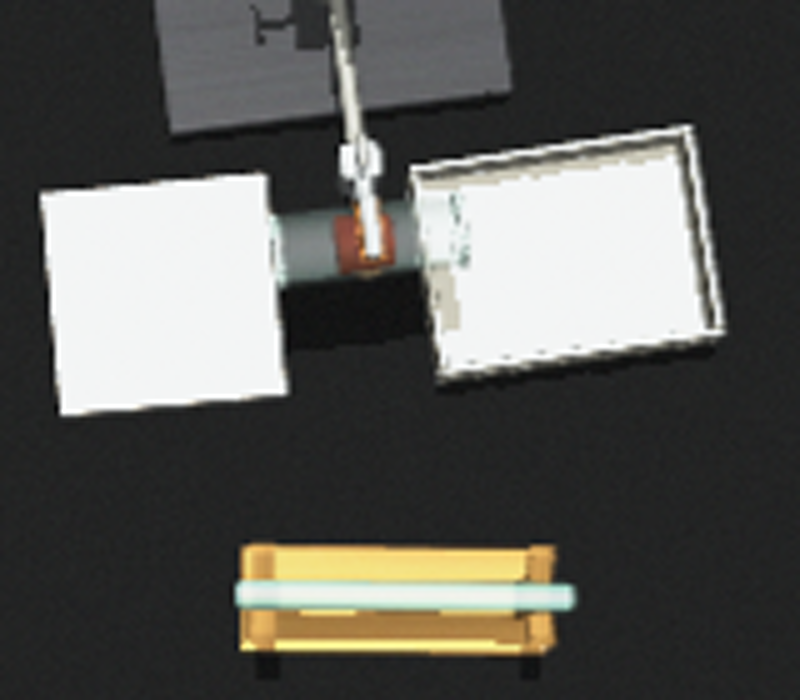

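View pics/scenec.png

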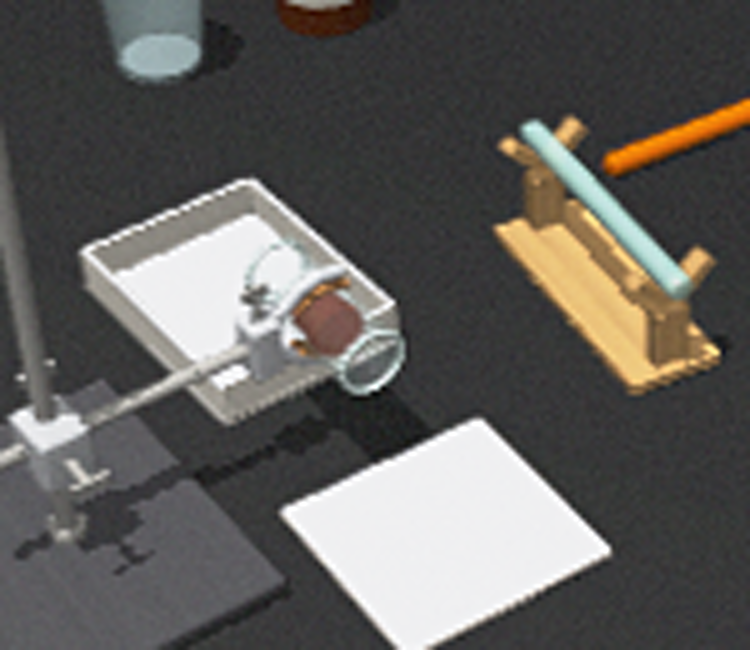

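The crop confirms it: the clear rod sits in the rest, spanning (257,198.6) to (325,199.4) in the top view. The tray is at the -y end of the column and the tile at the +y end, so I push from +y. Next I measure.

Run:
```python
from h import *
t=load("top0");s=load("scene0")
px=t["pixels"]; hsv=cv2.cvtColor(px,cv2.COLOR_RGB2HSV)
np.set_printoptions(precision=4,suppress=True,linewidth=200)
# rod in top: crop region
sub=hsv[190:210,250:332]; m=((sub[...,0]>75)&(sub[...,0]<110)&(sub[...,2]>100)).astype(np.uint8)
ys,xs=np.nonzero(m); print(len(xs),xs.min()+250,xs.max()+250)
p=np.polyfit(xs+250,ys+190,1)
for u in (xs.min()+249.5,xs.max()+250.5): print("rod end",onz(t,u,np.polyval(p,u),0.070))
# depth checks
for u in range(262,306,4): print(u,[round(float(onz_) ,3) for onz_ in [ (lambda o,d:(o+d*t["depth"][v,u]/ (t["R"]@d)[2])[2])(*ray(t,u,v)) for v in range(120,140,2)]])
# column by bung red mask & grey
m=((hsv[...,0]<12)&(hsv[...,1]>110)&(hsv[...,2]>60)).astype(np.uint8); m[:,:270]=0;m[:,295:]=0;m[:115]=0;m[140:]=0
ys,xs=np.nonzero(m);print("bung px",xs.min(),xs.max(),ys.min(),ys.max(),xs.mean(),ys.mean())
print("bung c",onz(t,(xs.min()+xs.max())/2,(ys.min()+ys.max())/2,.08))
# tile corners
g=cv2.inRange(px,(200,200,200),(255,255,255)); g2=np.zeros_like(g); g2[105:170,210:268]=g[105:170,210:268]
c=max(cv2.findContours(g2,0,1)[0],key=cv2.contourArea); r=cv2.minAreaRect(c); print("tile",r,[onz(t,*q,.007) for q in cv2.boxPoints(r)])
g2=np.zeros_like(g); g2[100:160,290:360]=g[100:160,290:360]
c=max(cv2.findContours(g2,0,1)[0],key=cv2.contourArea); r=cv2.minAreaRect(c); print("tray",r,onz(t,*r[0],.01))
# stand base edge & scene base
for k,(u,v) in dict(L=(275/5+210,250/5+80),R=(462/5+210,230/5+80)).items(): print("col",k,onz(t,u,v,.08))
# scene rims: near rim center (373,362), far rim (275,272)
for k,(u,v) in dict(near=(373,362),far=(275,272)).items():
    print("scene rim",k,onz(s,130+u/5,130+v/5,.08))
```

```text
49 257 324
rod end [0.445  0.0198 0.07  ]
rod end [ 0.4424 -0.1618  0.07  ]
262 [0.009, 0.01, 0.009, 0.004, 0.007, 0.006, 0.004, 0.008, 0.007, 0.011]
266 [0.002, 0.0, 0.093, 0.097, 0.1, 0.101, 0.095, 0.094, 0.09, 0.006]
270 [0.002, 0.089, 0.098, 0.098, 0.1, 0.1, 0.099, 0.092, 0.087, 0.003]
274 [0.001, 0.093, 0.096, 0.1, 0.099, 0.1, 0.097, 0.093, 0.082, 0.0]
278 [-0.001, 0.092, 0.1, 0.103, 0.1, 0.1, 0.095, 0.089, 0.001, 0.003]
282 [0.109, 0.111, 0.109, 0.11, 0.103, 0.101, 0.102, 0.09, 0.0, -0.001]
286 [0.092, 0.094, 0.098, 0.104, 0.103, 0.1, 0.097, 0.09, 0.001, 0.001]
290 [0.092, 0.095, 0.1, 0.1, 0.098, 0.097, 0.091, 0.081, 0.001, -0.0]
294 [0.098, 0.099, 0.101, 0.101, 0.1, 0.098, 0.091, 0.014, 0.003, 0.004]
298 [0.093, 0.101, 0.1, 0.099, 0.097, 0.095, 0.089, 0.002, 0.005, 0.004]
302 [0.1, 0.097, 0.104, 0.103, 0.096, 0.096, 0.09, 0.003, 0.004, 0.007]
bung px 277 288 123 134 281.6764705882353 128.6764705882353
bung c [ 0.6301 -0.0477  0.08  ]
tile ((243.06556701660156, 138.22132873535156), (44.27198028564453, 46.62590789794922), 84.80557250976562) [array([0.6745, 0.1348, 0.007 ]), array([0.6882, 0.0012, 0.007 ]), array([ 0.5605, -0.0116,  0.007 ]), array([0.5469, 0.121 , 0.007 ])]
tray ((322.5091552734375, 130.6340789794922), (39.74623489379883, 55.90861511230469), 81.7028579711914) [ 0.6409 -0.1659  0.01  ]
col L [ 0.6256 -0.0009  0.08  ]
col R [ 0.6374 -0.1009  0.08  ]
scene rim near [0.623  0.0017 0.08  ]
scene rim far [ 0.6379 -0.0945  0.08  ]
```

Depth reads the glass, so I'll fit the column axis and the rod from the point clouds.

```bash
cat >> h.py <<'E'
def cloud(c):
    d=c["depth"]; v,u=np.nonzero(d>0); z=d[v,u]
    K=c["intrinsics"]; P=np.stack([(u-K[0,2])*z/K[0,0],(v-K[1,2])*z/K[1,1],z],1)
    return (P-c["t"])@c["R"]
E
cat > fit.py <<'E'
from h import *
from scipy.optimize import least_squares
np.set_printoptions(precision=4,suppress=True,linewidth=200)
def cyl(P,r,x0,y0,z0=None,yaw0=0):
    # axis: x=x0+s*(y-y0), z=z0+k*(y-y0)
    def f(p):
        a=np.array([p[1],1,p[3]]);a/=np.linalg.norm(a)
        d=P-np.array([p[0],y0,p[2]]); d=d-np.outer(d@a,a); return np.linalg.norm(d,axis=1)-r
    s=least_squares(f,[x0,yaw0,z0,0],loss="soft_l1",f_scale=.002); return s.x,np.median(abs(s.fun)),a_end(P,s.x,y0)
def a_end(P,p,y0):
    a=np.array([p[1],1,p[3]]);a/=np.linalg.norm(a); q=(P-np.array([p[0],y0,p[2]]))@a
    return np.percentile(q,[0,1,99,100])
E
python3 - <<'E'
from fit import *
for n in ("top0","scene0"):
    P=cloud(load(n))
    q=P[:,1]+.0485
    xa=.6315-.12*q
    m=(abs(P[:,0]-xa)<.024)&(abs(q)<.065)&(P[:,2]>.055)&(P[:,2]<.108)&(abs(q)>.02)
    print(n,"col",m.sum(),*cyl(P[m],.02,.63,-.0485,.08,-.12))
    m=(abs(P[:,0]-.444)<.014)&(abs(P[:,1]+.071)<.11)&(P[:,2]>.05)&(P[:,2]<.09)
    print(n,"rod",m.sum(),*cyl(P[m],.008,.444,-.071,.07))
E
```

```text
top0 col 360 [ 0.6318 -0.1394  0.0805 -0.0008] 0.0009729336820609117 [-0.0514 -0.0511  0.0498  0.0502]
top0 rod 446 [ 0.4432 -0.0025  0.0704  0.0008] 0.0009728234252274568 [-0.0888 -0.0858  0.0893  0.0895]
scene0 col 341 [ 0.6305 -0.1324  0.0813  0.0234] 0.0012539601933032885 [-0.048  -0.0475  0.0537  0.0569]
scene0 rod 299 [ 0.4419 -0.0066  0.0704 -0.003 ] 0.0013688520134602566 [-0.0859 -0.082   0.0931  0.0952]
```

```bash
cat >> h.py <<'E'
from scipy.spatial.transform import Rotation as Ro
def st():
    from workcell import bot
    s=bot.read_state(); R=Ro.from_rotvec(s["tcp_rot"]).as_matrix()
    return s,R,s["tool_pos"]
def plan(target,axis_rod):
    """target: world TCP; axis_rod: world direction for tool x (±). prints shift in tool axes and turn about tool z"""
    s,R,p=st(); d=np.array(target)-p
    a=np.array(axis_rod,float);a/=np.linalg.norm(a); b=R.T@a
    th=np.arctan2(b[1],b[0]); th=(th+np.pi/2)%np.pi-np.pi/2
    print("t",round(s["time"],3),"pos",p.round(4),"F",s["wrist_force"].round(2),"w",round(s["width"],4),"q6",s["q"][5].round(3))
    print("tool axes x",R[:,0].round(4),"y",R[:,1].round(4),"z",R[:,2].round(4))
    print("world d",d.round(4),"tool d",(R.T@d).round(4),"turn",round(th,4),"rel other",round(th-np.sign(th)*np.pi,3))
E
python3 - <<'E'
from h import *
plan([.4425,-.026,.17],[-.004,1,0])
E
```

```text
t 0.15 pos [ 0.2835 -0.612   0.2552] F [-0.22  0.73 -0.28] w 0.9994 q6 -0.037
tool axes x [9.074e-01 4.203e-01 1.000e-04] y [ 0.4203 -0.9074 -0.0017] z [-6.0e-04  1.6e-03 -1.0e+00]
world d [ 0.159   0.586  -0.0852] tool d [ 0.3906 -0.4648  0.0861] turn -1.141 rel other 2.001
```

>>> servo_tool(
  moves=[
    [0, [0.0225, -0.0268, 0], -0.12],
    [0, [0.0257, -0.0238, 0], -0.12],
    [0, [0.0284, -0.0204, 0], -0.12],
    [0, [0.0308, -0.0167, 0], -0.12],
    [0, [0.0326, -0.0127, 0], -0.12],
    [0, [0.0339, -0.0086, 0], -0.12],
    [0, [0.0347, -0.0043, 0], -0.12],
    [0, [0.035, 0, 0], -0.12],
  ],
  newtons=20,
)

```text
time: 0.82
tool_pos: [0.3559, -0.3367, 0.2497]
tcp_rot: [-2.372, -2.05, 0.001]
wrist_force: [-0.2, -0.6, -0.1]
width: 1.003
```

Run:
```python
from h import *
plan([.4425,-.026,.255],[-.004,1,0])
```

```text
t 0.817 pos [ 0.3559 -0.3367  0.2497] F [-0.24 -0.6  -0.14] w 1.0034 q6 -0.663
tool axes x [0.1453 0.9894 0.0038] y [ 0.9894 -0.1452 -0.0051] z [-0.0044  0.0045 -1.    ]
world d [0.0866 0.3107 0.0053] tool d [ 0.32    0.0405 -0.0042] turn -0.1497 rel other 2.992
```

>>> servo_tool(
  moves=[
    [0, [0.039, 0.005, -0.001], -0.075],
    [0, [0.039, 0.008, -0.001], -0.075],
    [0, [0.039, 0.011, 0], 0],
    [0, [0.039, 0.011, 0], 0],
    [0, [0.039, 0.012, 0], 0],
    [0, [0.039, 0.012, 0], 0],
    [0, [0.039, 0.012, 0], 0],
    [0, [0.035, 0.012, 0], 0],
  ],
)

```text
time: 1.48
tool_pos: [0.4411, -0.0181, 0.2519]
tcp_rot: [-2.203, -2.233, -0.002]
wrist_force: [0.5, -0.5, 0.2]
width: 0.998
```

Run:
```python
from h import *
plan([.4425,-.026,.255],[-.004,1,0])
c=grab("wrist","w1"); crop(c,"w1",0,0,512,384,1.5)
np.set_printoptions(precision=4,suppress=True)
print(c["R"],c["t"])
```

```text
t 1.483 pos [ 0.4411 -0.0181  0.2519] F [ 0.51 -0.51  0.23] w 0.9976 q6 -0.116
tool axes x [-0.0133  0.9999  0.0047] y [ 0.9999  0.0133 -0.0025] z [-0.0025  0.0047 -1.    ]
world d [ 0.0014 -0.0079  0.0031] tool d [-0.0079  0.0013 -0.0031] turn 0.0093 rel other -3.132
[[ 0.9999  0.013  -0.0028]
 [ 0.0133 -0.9508  0.3094]
 [ 0.0014 -0.3094 -0.9509]] [-0.4402 -0.0623  0.3692]
```

View pics/w1.png

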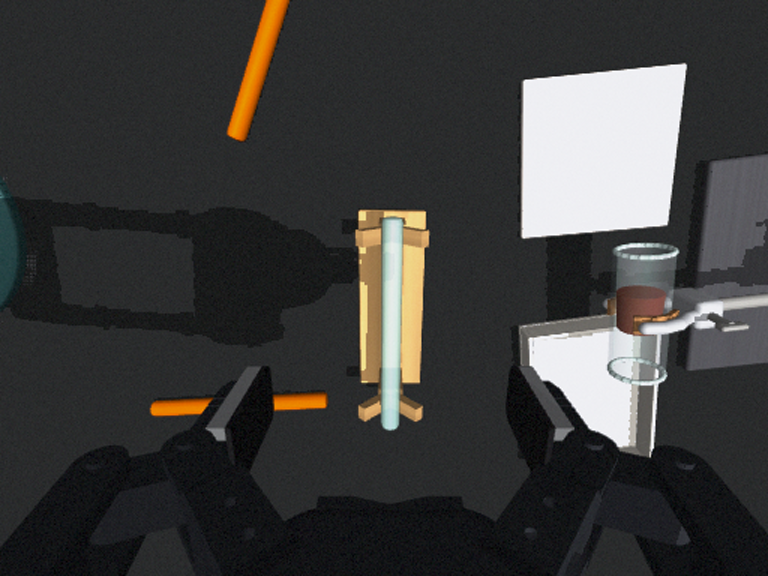

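The wrist view shows the rod centred between the jaws at about (391,320) in the enlarged picture, with column and bung at (640,310). I'll refine both fits with the wrist depth.

Run:
```python
from fit import *
c=load("w1");P=cloud(c);print(-c["R"].T@c["t"])
q=P[:,1]+.0485; xa=.6315-.137*q
m=(abs(P[:,0]-xa)<.024)&(abs(q)<.065)&(P[:,2]>.055)&(P[:,2]<.106)&(abs(q)>.02)
print("col",m.sum(),*cyl(P[m],.02,.63,-.0485,.08,-.137))
m=(abs(P[:,0]-.443)<.014)&(abs(P[:,1]+.071)<.11)&(P[:,2]>.05)&(P[:,2]<.09)
print("rod",m.sum(),*cyl(P[m],.008,.443,-.071,.07))
for u,v in ((391/1.5,217/1.5),(391/1.5,430/1.5)): print(onz(c,u,v,.07))
```

```text
[0.4405 0.0607 0.3691]
col 2387 [ 0.6311 -0.143   0.0793  0.0052] 0.0005498022114171358 [-0.052  -0.0508  0.0492  0.0495]
rod 2153 [ 0.4425 -0.003   0.0691 -0.0013] 0.000393613416043985 [-0.0894 -0.0853  0.089   0.0899]
[0.4415 0.0185 0.07  ]
[ 0.4442 -0.1657  0.07  ]
```

>>> servo_tool(
  moves=[
    [0, [-0.004, 0.001, 0.02], 0.009],
    [0, [-0.004, 0.0005, 0.035], 0],
    [0, [0, 0, 0.035], 0],
    [0, [0, 0, 0.035], 0],
    [0, [0, 0, 0.025], 0],
    [0, [0, 0, 0.012], 0],
    [0, [0, 0, 0.006], 0],
    [0, [0, 0, 0], 0],
  ],
)

```text
time: 2.2
tool_pos: [0.4475, -0.0127, 0.0802]
tcp_rot: [-2.194, -2.245, -0.019]
wrist_force: [-0.9, 0.1, 0.3]
width: 1.0
```

Run:
```python
from h import *
plan([.4425,-.026,.076],[-.003,1,0])
```

```text
t 2.2 pos [ 0.4475 -0.0127  0.0802] F [-0.9   0.05  0.32] w 0.9999 q6 -0.124
tool axes x [-0.0234  0.9997  0.0101] y [0.9997 0.0234 0.0068] z [ 0.0066  0.0103 -0.9999]
world d [-0.005  -0.0133 -0.0042] tool d [-0.0132 -0.0053  0.004 ] turn 0.0204 rel other -3.121
```

>>> servo_tool(
  moves=[
    [0, [-0.004, -0.002, 0.001], 0.01],
    [0, [-0.004, -0.002, 0.001], 0.01],
    [0, [-0.003, -0.001, 0.001], 0],
    [0, [-0.002, 0, 0.001], 0],
    [0, [0, 0, 0], 0],
    [0, [0, 0, 0], 0],
    [0, [0, 0, 0], 0],
    [0, [0, 0, 0], 0],
  ],
)

```text
time: 2.87
tool_pos: [0.4467, -0.0289, 0.0815]
tcp_rot: [2.217, 2.217, 0.029]
wrist_force: [-0.0, 0.0, -0.3]
width: 1.003
```

Run:
```python
from h import *
plan([.4425,-.026,.076],[-.003,1,0])
c=grab("wrist","w2"); crop(c,"w2",0,0,512,384,1.5)
```

```text
t 2.867 pos [ 0.4467 -0.0289  0.0815] F [-0.02  0.04 -0.27] w 1.0026 q6 -0.137
tool axes x [1.0e-04 1.0e+00 8.7e-03] y [ 9.999e-01 -2.000e-04  1.730e-02] z [ 0.0173  0.0087 -0.9998]
world d [-0.0042  0.0029 -0.0055] tool d [ 0.0028 -0.0043  0.0054] turn -0.0032 rel other 3.138
```

View pics/w2.png

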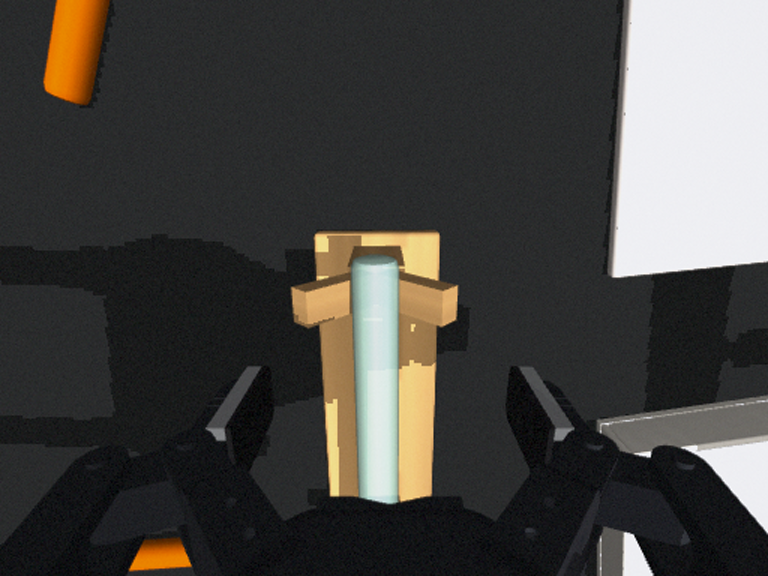

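>>> servo_tool(
  moves=[
    [0, [0, 0, 0], 0],
    [0, [0, 0, 0], 0],
    [0, [0, 0, 0], 0],
    [0, [0, 0, 0], 0],
    [0, [0, 0, 0], 0],
    [0, [0, 0, 0], 0],
    [0, [0, 0, 0], 0],
    [0, [0, 0, 0], 0],
  ],
)

```text
time: 3.58
tool_pos: [0.4468, -0.0283, 0.0814]
tcp_rot: [2.216, 2.218, 0.029]
wrist_force: [0.5, -0.7, 0.8]
width: 1.001
```

Run:
```python
from h import *
for i in range(3): plan([.4425,-.026,.076],[-.003,1,0])
```

```text
t 3.583 pos [ 0.4468 -0.0283  0.0814] F [ 0.45 -0.68  0.8 ] w 1.0011 q6 -0.137
tool axes x [-0.001   1.      0.0088] y [9.999e-01 9.000e-04 1.710e-02] z [ 0.0171  0.0089 -0.9998]
world d [-0.0043  0.0023 -0.0054] tool d [ 0.0023 -0.0044  0.0054] turn -0.0021 rel other 3.139
t 3.583 pos [ 0.4468 -0.0283  0.0814] F [ 0.45 -0.68  0.8 ] w 1.0011 q6 -0.137
tool axes x [-0.001   1.      0.0088] y [9.999e-01 9.000e-04 1.710e-02] z [ 0.0171  0.0089 -0.9998]
world d [-0.0043  0.0023 -0.0054] tool d [ 0.0023 -0.0044  0.0054] turn -0.0021 rel other 3.139
t 3.583 pos [ 0.4468 -0.0283  0.0814] F [ 0.45 -0.68  0.8 ] w 1.0011 q6 -0.137
tool axes x [-0.001   1.      0.0088] y [9.999e-01 9.000e-04 1.710e-02] z [ 0.0171  0.0089 -0.9998]
world d [-0.0043  0.0023 -0.0054] tool d [ 0.0023 -0.0044  0.0054] turn -0.0021 rel other 3.139
```

>>> servo_tool(
  moves=[
    [0, [0.0005, -0.001, 0.001], 0],
    [0, [0.0006, -0.001, 0.0015], 0],
    [0, [0.0006, -0.001, 0.0015], 0],
    [0, [0.0004, -0.001, 0.001], 0],
    [0, [0.0002, -0.0005, 0.0005], 0],
    [0, [0, 0, 0], 0],
    [0, [0, 0, 0], 0],
    [0, [0, 0, 0], 0],
  ],
)

```text
time: 4.25
tool_pos: [0.4414, -0.0256, 0.0749]
tcp_rot: [2.217, 2.219, 0.028]
wrist_force: [-0.0, -0.2, -0.5]
width: 1.001
```

Run:
```python
from h import *
plan([.4424,-.026,.076],[-.003,1,0])
```

```text
t 4.25 pos [ 0.4414 -0.0256  0.0749] F [-0.04 -0.21 -0.51] w 1.0006 q6 -0.133
tool axes x [-0.0011  1.      0.0089] y [0.9999 0.001  0.0162] z [ 0.0162  0.0089 -0.9998]
world d [ 0.001  -0.0004  0.0011] tool d [-0.0004  0.001  -0.0011] turn -0.002 rel other 3.14
```

>>> servo_tool(
  moves=[
    [100, [0, 0.0004, -0.0004], 0],
    [150, [0, 0.0004, -0.0004], 0],
    [185, [0, 0, 0], 0],
    [185, [0, 0, 0], 0],
    [185, [0, 0, 0], 0],
    [185, [0, 0, 0], 0],
    [185, [0, 0, 0], 0],
    [185, [0, 0, 0], 0],
  ],
  newtons=20,
)

```text
time: 4.92
tool_pos: [0.4429, -0.0257, 0.0762]
tcp_rot: [2.216, 2.218, 0.029]
wrist_force: [0.5, 0.0, -0.8]
width: 0.275
```

Run:
```python
from h import *
plan([.4424,-.026,.076],[-.003,1,0])
c=grab("wrist","w3"); crop(c,"w3",0,0,512,384,1.5)
```

```text
t 4.917 pos [ 0.4429 -0.0257  0.0762] F [ 0.5   0.   -0.81] w 0.2749 q6 -0.132
tool axes x [-0.001   1.      0.0088] y [9.999e-01 8.000e-04 1.720e-02] z [ 0.0172  0.0088 -0.9998]
world d [-0.0005 -0.0003 -0.0002] tool d [-0.0003 -0.0005  0.0002] turn -0.0022 rel other 3.139
```

View pics/w3.png

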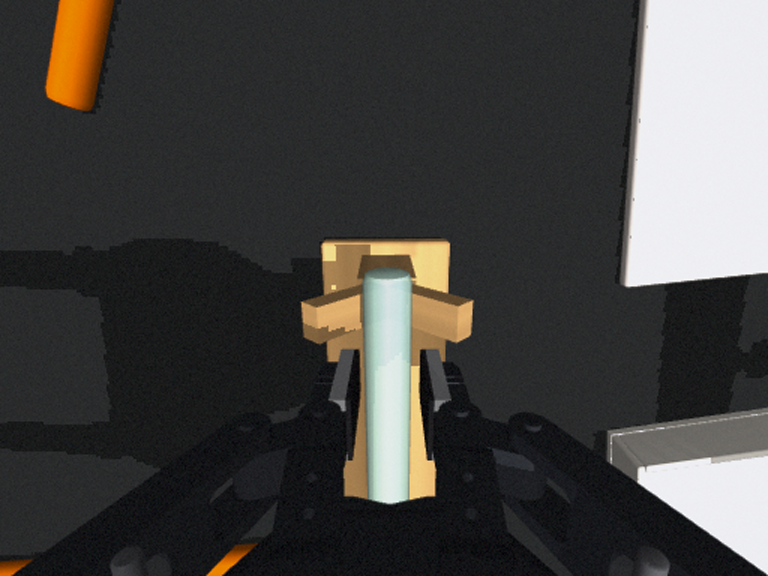

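The rod sits centred between the pads (387,390 in the picture), so I close gently at 20 N.

>>> servo_tool(
  moves=[
    [195, [0, 0, 0], 0],
    [200, [0, 0, 0], 0],
    [204, [0, 0, 0], 0],
    [208, [0, 0, 0], 0],
    [212, [0, 0, 0], 0],
    [220, [0, 0, 0], 0],
    [230, [0, 0, 0], 0],
    [230, [0, 0, 0], 0],
  ],
  newtons=20,
)

```text
time: 5.63
tool_pos: [0.4422, -0.0257, 0.0761]
tcp_rot: [2.217, 2.219, 0.027]
wrist_force: [-1.2, 0.6, 0.9]
width: 0.177
```

Run:
```python
from h import *
plan([.4424,-.026,.076],[-.003,1,0])
```

```text
t 5.633 pos [ 0.4422 -0.0257  0.0761] F [-1.15  0.64  0.85] w 0.177 q6 -0.132
tool axes x [-0.0012  1.      0.0088] y [0.9999 0.0011 0.0158] z [ 0.0157  0.0088 -0.9998]
world d [ 0.0002 -0.0003 -0.0001] tool d [-0.0003  0.0002  0.0001] turn -0.0019 rel other 3.14
```

>>> servo_tool(
  moves=[
    [230, [0, 0, -0.003], 0],
    [230, [0, 0, -0.007], 0],
    [230, [0, 0, -0.012], 0],
    [230, [0, 0, -0.016], 0],
    [230, [0, 0, -0.016], 0],
    [230, [0, 0, -0.012], 0],
    [230, [0, 0, -0.007], 0],
    [230, [0, 0, -0.003], 0],
  ],
)

```text
time: 6.3
tool_pos: [0.4403, -0.0262, 0.1567]
tcp_rot: [2.218, 2.219, 0.027]
wrist_force: [-1.1, -0.8, -0.2]
width: 0.178
```

Run:
```python
from fit import *
plan([.61,.13,.19],[-.14,1,0])
c=grab("scene","s1"); crop(c,"s1",130,80,200,150,4)
P=cloud(c); m=(abs(P[:,0]-.4425)<.03)&(P[:,1]>-.19)&(P[:,1]<-.06)&(P[:,2]>.115)&(P[:,2]<.2)
print(m.sum(),*cyl(P[m],.008,.4425,-.071,.15))
c=grab("top","t1")
P=cloud(c); m=(abs(P[:,0]-.4425)<.03)&(P[:,1]>-.19)&(P[:,1]<-.1)&(P[:,2]>.115)&(P[:,2]<.2)
print(m.sum(),*cyl(P[m],.008,.4425,-.071,.15))
```

```text
t 6.3 pos [ 0.4403 -0.0262  0.1567] F [-1.12 -0.83 -0.22] w 0.1775 q6 -0.131
tool axes x [-0.0007  1.      0.0094] y [0.9999 0.0005 0.0146] z [ 0.0146  0.0094 -0.9998]
world d [0.1697 0.1562 0.0333] tool d [ 0.1564  0.1703 -0.0294] turn -0.1386 rel other 3.003
35 [0.4403 0.0132 0.1518 0.0193] 0.0008100157851126293 [-0.0854 -0.0854 -0.0001  0.0002]
8 [0.601  1.9575 0.3422 2.3262] 0.0001423962959751614 [-0.2657 -0.2655 -0.2548 -0.2546]
```

View pics/s1.png

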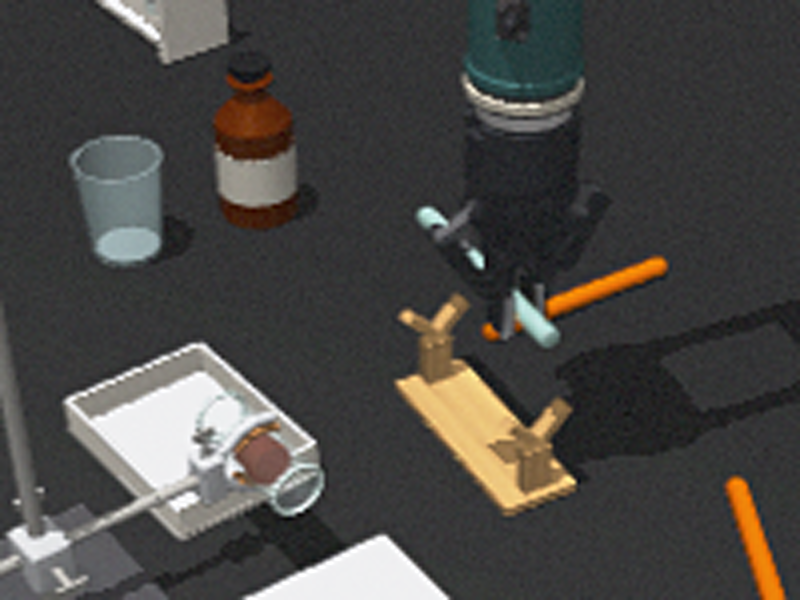

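Rod held level in the grip at about (490,270) in the crop, clear of the rest. I carry it round to the tile end of the column.

>>> servo_tool(
  moves=[
    [230, [0.004, 0.003, 0], -0.01],
    [230, [0.009, 0.008, 0], -0.017],
    [230, [0.015, 0.013, 0], -0.02],
    [230, [0.018, 0.015, 0], -0.02],
    [230, [0.019, 0.015, 0], -0.02],
    [230, [0.019, 0.014, 0], -0.02],
    [230, [0.02, 0.014, 0], -0.017],
    [230, [0.02, 0.014, 0], -0.01],
  ],
)

```text
time: 7.07
tool_pos: [0.5266, 0.111, 0.1502]
tcp_rot: [-2.058, -2.369, -0.013]
wrist_force: [0.7, -0.3, -0.6]
width: 0.179
```

Run:
```python
from fit import *
plan([.601,.1636,.157],[-.141,1,0])
```

```text
t 7.067 pos [0.5266 0.111  0.1502] F [ 0.67 -0.35 -0.6 ] w 0.1789 q6 0.011
tool axes x [-0.1398  0.9901  0.0086] y [0.9902 0.1397 0.0039] z [ 0.0027  0.009  -1.    ]
world d [0.0744 0.0526 0.0068] tool d [ 0.0418  0.081  -0.0061] turn 0.0001 rel other -3.141
```

>>> servo_tool(
  moves=[
    [230, [0.012, 0.014, -0.001], 0],
    [230, [0.009, 0.015, -0.001], 0],
    [230, [0.006, 0.014, -0.001], 0],
    [230, [0.004, 0.011, -0.001], 0],
    [230, [0.003, 0.008, -0.001], 0],
    [230, [0.001, 0.005, 0], 0],
    [230, [0, 0.003, 0], 0],
    [230, [0, 0.001, 0], 0],
  ],
)

```text
time: 7.73
tool_pos: [0.5942, 0.1705, 0.145]
tcp_rot: [-2.034, -2.376, -0.0]
wrist_force: [0.3, 0.5, -1.9]
width: 0.175
```

Run:
```python
from fit import *
plan([.601,.1636,.086],[-.141,1,0])
```

```text
t 7.733 pos [0.5942 0.1705 0.145 ] F [ 0.3   0.55 -1.87] w 0.175 q6 0.072
tool axes x [-0.154   0.988   0.0108] y [ 0.988   0.1541 -0.0089] z [-0.0105  0.0093 -0.9999]
world d [ 0.0068 -0.0069 -0.059 ] tool d [-0.0085  0.0062  0.0589] turn 0.0146 rel other -3.127
```

>>> servo_tool(
  moves=[
    [230, [-0.001, 0.001, 0.003], 0.003],
    [230, [-0.001, 0.001, 0.007], 0.003],
    [230, [-0.001, 0.001, 0.01], 0.003],
    [230, [-0.001, 0.001, 0.011], 0.002],
    [230, [-0.001, 0.001, 0.01], 0.001],
    [230, [-0.001, 0, 0.007], 0],
    [230, [0, 0, 0.004], 0],
    [230, [0, 0, 0.001], 0],
  ],
)

```text
time: 8.4
tool_pos: [0.5968, 0.1626, 0.0844]
tcp_rot: [-2.051, -2.358, 0.006]
wrist_force: [-0.0, -0.3, -0.0]
width: 0.179
```

Run:
```python
from fit import *
plan([.601,.1636,.086],[-.141,1,0])
c=grab("scene","s2"); crop(c,"s2",110,120,200,150,4)
c=grab("top","t2"); crop(c,"t2",200,80,160,120,5)
c=grab("wrist","w4"); crop(c,"w4",0,0,512,384,1.5)
```

```text
t 8.4 pos [0.5968 0.1626 0.0844] F [-0.03 -0.3  -0.04] w 0.1794 q6 0.073
tool axes x [-0.1382  0.9904  0.0099] y [ 0.9903  0.1384 -0.0137] z [-0.015   0.0079 -0.9999]
world d [0.0042 0.001  0.0016] tool d [ 0.0005  0.0043 -0.0017] turn -0.0013 rel other 3.14
```

View pics/s2.png

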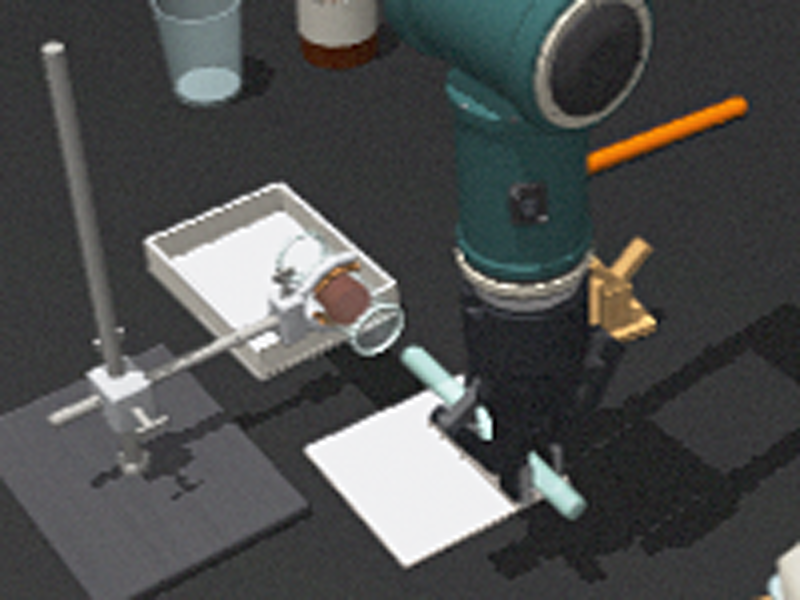

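View pics/t2.png

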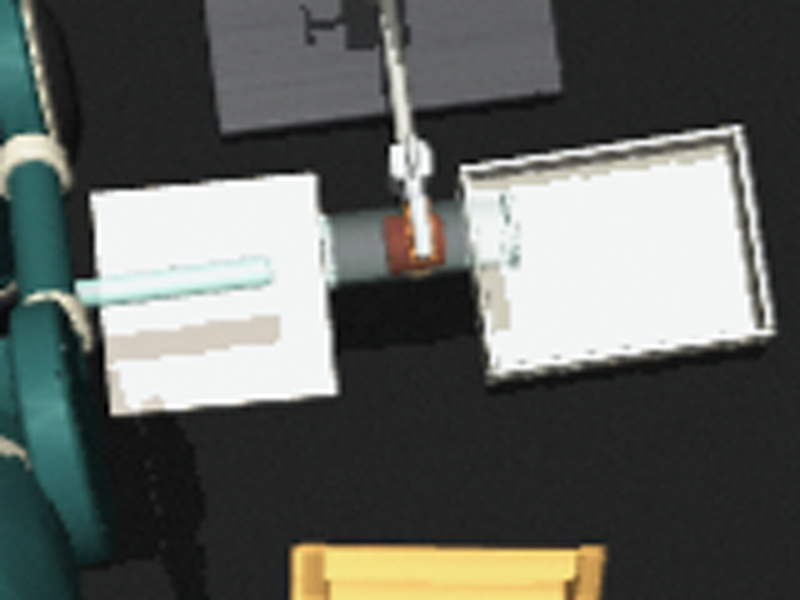

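View pics/w4.png

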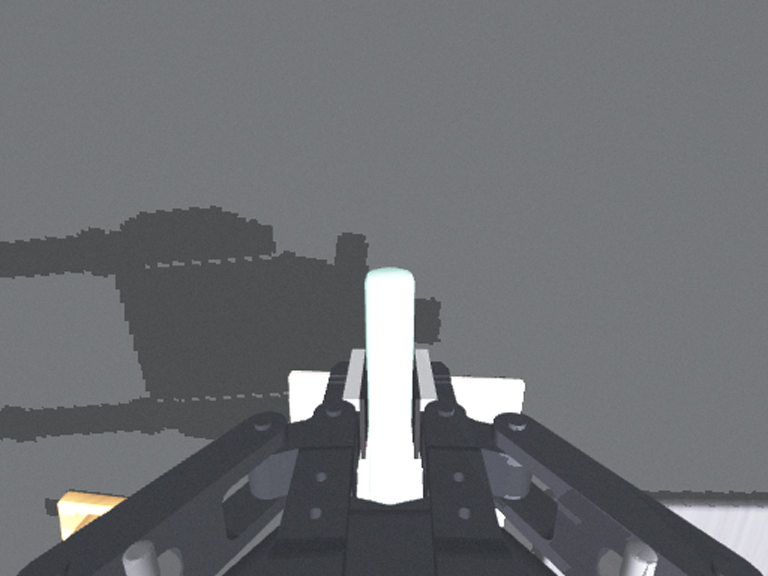

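The rod front is about 30 mm outside the column (crop of top view: front (268,270), column end (328,250)). I'll fit both in the same frames and get the lateral and vertical offsets.

```bash
cat > rel.py <<'E'
from fit import *
import sys
def relfit(c,ymin,ymax,rodline_x,rodline_y,zc=.08):
    P=cloud(c)
    q=P[:,1]+.0493; xa=.631-.141*q
    m=(abs(P[:,0]-xa)<.024)&(abs(q)<.065)&(P[:,2]>.055)&(P[:,2]<.106)&(abs(q)>.02)
    pc,e,_=cyl(P[m],.02,.631,-.0493,.08,-.141); print("col",m.sum(),pc,round(e,4))
    xa=rodline_x-.141*(P[:,1]-rodline_y)
    m=(abs(P[:,0]-xa)<.014)&(P[:,1]>ymin)&(P[:,1]<ymax)&(P[:,2]>zc-.02)&(P[:,2]<zc+.02)
    yr=(ymin+ymax)/2
    pr,e,en=cyl(P[m],.008,rodline_x-.141*(yr-rodline_y),yr,zc,-.141); print("rod @y",yr,m.sum(),pr,round(e,4),"ends",en)
    a=np.array([pr[1],1,pr[3]]);a/=np.linalg.norm(a);print("front",np.array([pr[0],yr,pr[2]])+a*en[1])
    return pc,pr
E
python3 - <<'E'
from rel import *
for n,r in (("t2",(.01,.11)),("s2",(.01,.1))):
    print(n); relfit(load(n),*r,.5968,.1626,.079)
E
```

```text
t2
col 351 [ 0.6317 -0.1387  0.0807  0.0015] 0.001
rod @y 0.06 177 [ 0.6115 -0.1431  0.0784  0.0045] 0.001 ends [-0.0298 -0.0291  0.0489  0.0499]
front [0.6156 0.0312 0.0783]
s2
col 341 [ 0.6305 -0.122   0.0812  0.0206] 0.0013
rod @y 0.055 102 [ 0.611  -0.1174  0.0784  0.0129] 0.0008 ends [-0.0246 -0.0223  0.0345  0.0351]
front [0.6136 0.0329 0.0781]
```

>>> servo_tool(
  moves=[
    [230, [0, 0.0008, -0.0003], 0],
    [230, [0, 0.001, -0.0005], 0],
    [230, [0, 0.001, -0.0005], 0],
    [230, [0, 0.0008, -0.0003], 0],
    [230, [0, 0.0003, 0], 0],
    [230, [0, 0, 0], 0],
    [230, [0, 0, 0], 0],
    [230, [0, 0, 0], 0],
  ],
)

```text
time: 9.22
tool_pos: [0.605, 0.1646, 0.0917]
tcp_rot: [-2.054, -2.363, -0.006]
wrist_force: [0.2, -0.6, -0.4]
width: 0.177
```

Run:
```python
from rel import *
plan([.6017,.1636,.0865],[-.141,1,0])
for n in ("top","scene"): print(n); relfit(grab(n,n+"3"),.01,.1,.601,.163,.08)
```

```text
t 9.217 pos [0.605  0.1646 0.0917] F [ 0.22 -0.59 -0.43] w 0.1767 q6 0.073
tool axes x [-0.1391  0.9902  0.0108] y [ 0.9903  0.1392 -0.0042] z [-0.0057  0.0101 -0.9999]
world d [-0.0033 -0.001  -0.0052] tool d [-0.0006 -0.0034  0.0052] turn -0.0004 rel other 3.141
top
col 348 [ 0.632  -0.1401  0.0804 -0.0007] 0.0008
rod @y 0.055 155 [ 0.621  -0.1299  0.0857  0.0104] 0.0009 ends [-0.0238 -0.0219  0.0454  0.0463]
front [0.6238 0.0333 0.0854]
scene
col 340 [ 0.6303 -0.1232  0.0813  0.0222] 0.0014
rod @y 0.055 105 [ 0.6194 -0.1253  0.0859  0.0027] 0.0011 ends [-0.0221 -0.0215  0.0371  0.0376]
front [0.622  0.0337 0.0859]
```

>>> servo_tool(
  moves=[
    [230, [0, -0.0005, 0.0007], 0],
    [230, [0, -0.0006, 0.001], 0],
    [230, [0, -0.0006, 0.001], 0],
    [230, [0, -0.0006, 0.0008], 0],
    [230, [0, -0.0003, 0.0005], 0],
    [230, [0, 0, 0], 0],
    [230, [0, 0, 0], 0],
    [230, [0, 0, 0], 0],
  ],
)

```text
time: 9.98
tool_pos: [0.6012, 0.1641, 0.0864]
tcp_rot: [-2.053, -2.362, -0.004]
wrist_force: [-0.9, -0.4, -0.9]
width: 0.181
```

Run:
```python
from rel import *
plan([.6017,.1636,.0865],[-.141,1,0])
for n in ("top","scene"): print(n); relfit(grab(n,n+"4"),.01,.1,.601,.163,.08)
```

```text
t 9.983 pos [0.6012 0.1641 0.0864] F [-0.87 -0.38 -0.89] w 0.181 q6 0.073
tool axes x [-0.1392  0.9902  0.0107] y [ 0.9902  0.1392 -0.006 ] z [-0.0075  0.0097 -0.9999]
world d [ 0.0005 -0.0005  0.0001] tool d [-0.0006  0.0004 -0.0001] turn -0.0004 rel other 3.141
top
col 349 [ 0.632  -0.1358  0.0803  0.0014] 0.0009
rod @y 0.055 155 [ 0.6173 -0.1397  0.08    0.0197] 0.0009 ends [-0.0242 -0.0238  0.0454  0.046 ]
front [0.6206 0.0315 0.0795]
scene
col 340 [ 0.6307 -0.1337  0.0812  0.0234] 0.0015
rod @y 0.055 107 [ 0.6154 -0.1331  0.081  -0.0039] 0.0009 ends [-0.0195 -0.0192  0.0365  0.0374]
front [0.6179 0.0359 0.0811]
```

Aligned to within about 1 mm sideways and vertically. I insert slowly and keep checking.

>>> servo_tool(
  moves=[
    [230, [-0.002, 0, 0], 0],
    [230, [-0.005, 0, 0], 0],
    [230, [-0.007, 0, -0.0001], 0],
    [230, [-0.008, 0, -0.0001], 0],
    [230, [-0.007, 0, -0.0001], 0],
    [230, [-0.004, 0, -0.0001], 0],
    [230, [-0.002, 0, 0], 0],
    [230, [-0.001, 0, 0], 0],
  ],
)

```text
time: 10.75
tool_pos: [0.6072, 0.1238, 0.0868]
tcp_rot: [-2.054, -2.362, -0.004]
wrist_force: [-0.9, 0.2, -0.7]
width: 0.18
```

```bash
cat >> rel.py <<'E'
C=np.array([.6312,-.0493,.0802]); A=np.array([-.1385,.9904,0]);A/=np.linalg.norm(A); B=np.array([A[1],-A[0],0])
def chk():
    s,R,p=st(); g=p+.006*R[:,2]; rx=R[:,0]-0.0088*np.array([0,0,1]); f=g-rx*.134; r=g+rx*.0447
    out=[]
    for k,x in (("tcp",g),("front",f)):
        d=x-C; print(k,"axial %.1f lat(+x) %.1f up %.1f mm"%(1e3*d@A,1e3*d@B,1e3*d[2]))
    F=s["wrist_force"]; print("t %.2f F axial %.2f lat %.2f up %.2f  tool yaw err %.4f w %.3f"%(s["time"],F@A,F@B,F[2],R[:,0]@B,s["width"]),"xz",R[2,0].round(4))
    print("world along axis -10mm in tool:",(R.T@(-A*.01)).round(5),"+x lat 1mm:",(R.T@(B*.001)).round(5))
E
python3 - <<'E'
from rel import *
chk()
E
```

```text
tcp axial 174.8 lat(+x) 0.2 up 0.6 mm
front axial 40.8 lat(+x) 0.2 up 0.4 mm
t 10.75 F axial 0.34 lat -0.85 up -0.71  tool yaw err -0.0001 w 0.180 xz 0.0102
world along axis -10mm in tool: [-0.01   -0.     -0.0001] +x lat 1mm: [-0.     0.001 -0.   ]
```

>>> servo_tool(
  moves=[
    [230, [-0.002, 0, 0], 0],
    [230, [-0.004, 0, 0], 0],
    [230, [-0.004, 0, 0], 0],
    [230, [-0.003, 0, 0], 0],
    [230, [-0.002, 0, 0], 0],
    [230, [-0.002, 0, 0], 0],
    [230, [-0.001, 0, 0], 0],
    [230, [-0.0005, 0, 0], 0],
  ],
)

```text
time: 11.42
tool_pos: [0.6101, 0.1036, 0.0866]
tcp_rot: [-2.055, -2.362, -0.005]
wrist_force: [0.4, -0.6, -0.8]
width: 0.181
```

Run:
```python
from rel import *
chk()
c=grab("scene","s5"); crop(c,"s5",160,160,100,75,8)
c=grab("top","t5"); crop(c,"t5",220,100,110,60,7)
```

```text
tcp axial 154.4 lat(+x) 0.2 up 0.4 mm
front axial 20.4 lat(+x) 0.2 up 0.2 mm
t 11.42 F axial -0.62 lat 0.36 up -0.76  tool yaw err 0.0001 w 0.181 xz 0.0105
world along axis -10mm in tool: [-0.01    0.     -0.0001] +x lat 1mm: [ 0.     0.001 -0.   ]
```

View pics/s5.png

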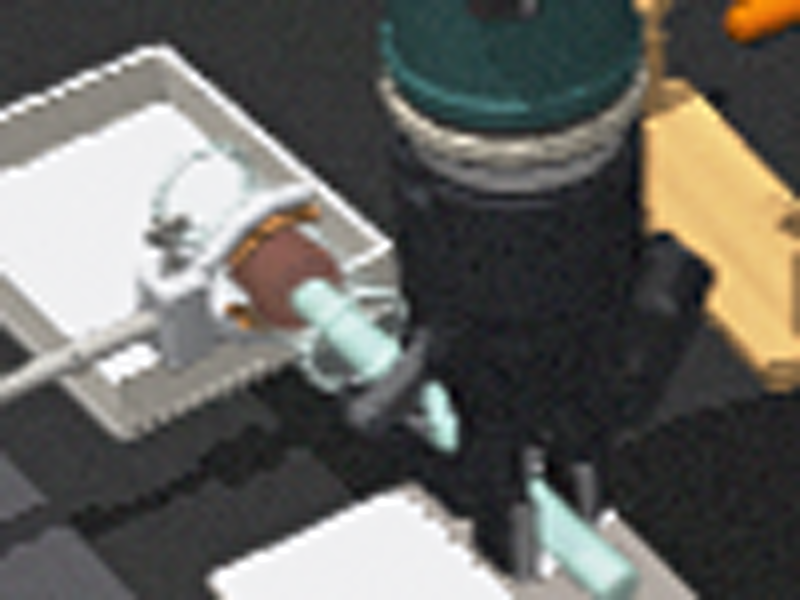

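View pics/t5.png

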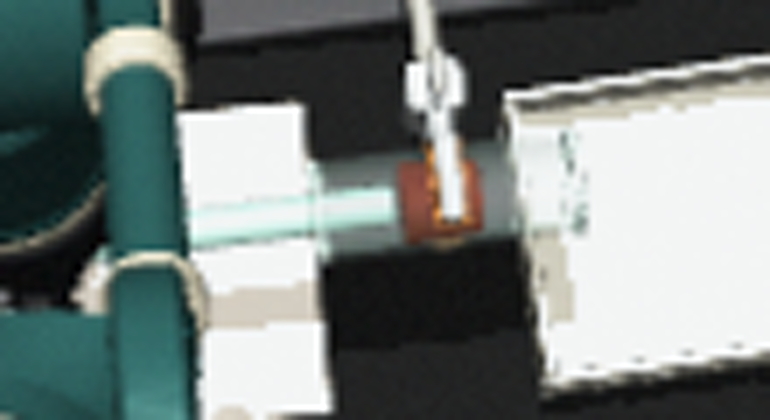

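The rod is centred in the bore and nearly touching the bung face (top crop: rod front 390, bung face 398). I start pushing in small steps.

>>> servo_tool(
  moves=[
    [230, [-0.001, 0, 0], 0],
    [230, [-0.0015, 0, 0], 0],
    [230, [-0.0015, 0, 0], 0],
    [230, [-0.0015, 0, 0], 0],
    [230, [-0.0015, 0, 0], 0],
    [230, [-0.0015, 0, 0], 0],
    [230, [-0.0015, 0, 0], 0],
    [230, [-0.0015, 0, 0], 0],
  ],
)

```text
time: 12.18
tool_pos: [0.6108, 0.1004, 0.0869]
tcp_rot: [-2.05, -2.353, -0.019]
wrist_force: [-0.8, 5.3, 0.3]
width: 0.179
```

Run:
```python
from rel import *
chk()
```

```text
tcp axial 151.2 lat(+x) 0.5 up 0.7 mm
front axial 17.3 lat(+x) 0.3 up -1.4 mm
t 12.18 F axial 5.41 lat -0.05 up 0.29  tool yaw err 0.0016 w 0.179 xz 0.0241
world along axis -10mm in tool: [-0.01    0.     -0.0002] +x lat 1mm: [ 0.     0.001 -0.   ]
```

>>> servo_tool(
  moves=[
    [230, [-0.002, 0, -0.0002], 0],
    [230, [-0.0025, 0, -0.0002], 0],
    [230, [-0.003, 0, -0.0002], 0],
    [230, [-0.003, 0, -0.0002], 0],
    [230, [-0.003, 0, -0.0002], 0],
    [230, [-0.003, 0, -0.0002], 0],
    [230, [-0.003, 0, -0.0002], 0],
    [230, [-0.003, 0, -0.0002], 0],
  ],
)

```text
time: 12.85
tool_pos: [0.6123, 0.0912, 0.0889]
tcp_rot: [-2.041, -2.339, -0.041]
wrist_force: [-1.0, 6.1, 0.5]
width: 0.179
```

Run:
```python
from rel import *
chk()
```

```text
tcp axial 142.1 lat(+x) 0.7 up 2.7 mm
front axial 8.2 lat(+x) 0.3 up -2.2 mm
t 12.85 F axial 6.19 lat -0.16 up 0.47  tool yaw err 0.0031 w 0.179 xz 0.0451
world along axis -10mm in tool: [-0.01    0.     -0.0004] +x lat 1mm: [ 0.     0.001 -0.   ]
```

>>> servo_tool(
  moves=[
    [230, [-0.004, 0, -0.0004], 0],
    [230, [-0.005, 0, -0.0005], 0],
    [230, [-0.006, 0, -0.0005], 0],
    [230, [-0.006, 0, -0.0005], 0],
    [230, [-0.006, 0, -0.0005], 0],
    [230, [-0.006, 0, -0.0005], 0],
    [230, [-0.006, 0, -0.0005], 0],
    [230, [-0.006, 0, -0.0005], 0],
  ],
)

```text
time: 13.52
tool_pos: [0.6166, 0.0592, 0.0917]
tcp_rot: [-2.03, -2.327, -0.062]
wrist_force: [-1.4, 6.3, 0.6]
width: 0.18
```

Run:
```python
from rel import *
chk()
c=grab("scene","s6"); crop(c,"s6",160,160,100,75,8)
c=grab("top","t6"); crop(c,"t6",220,100,110,60,7)
```

```text
tcp axial 109.8 lat(+x) 0.6 up 5.5 mm
front axial -23.9 lat(+x) 0.1 up -2.2 mm
t 13.52 F axial 6.41 lat -0.55 up 0.58  tool yaw err 0.0033 w 0.180 xz 0.0663
world along axis -10mm in tool: [-0.01    0.     -0.0007] +x lat 1mm: [ 0.     0.001 -0.   ]
```

View pics/s6.png

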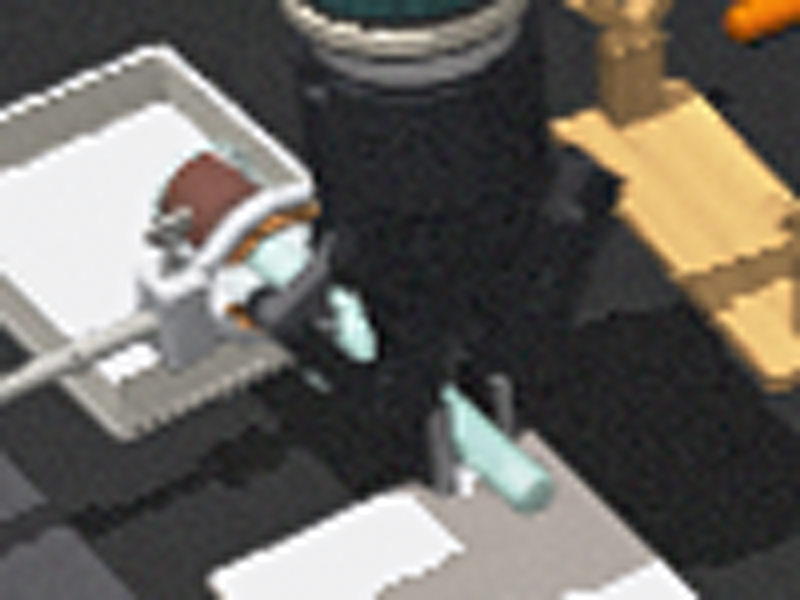

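View pics/t6.png

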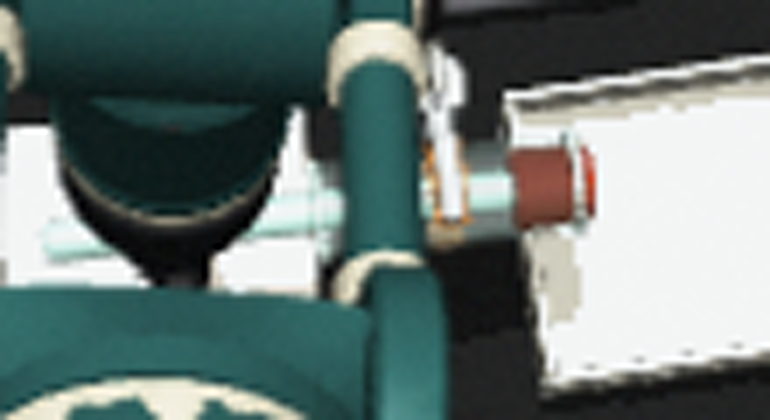

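The bung's front is just out of the far end (top crop: column end 580, bung to 595). Rod front is at -24 mm and the push is 6.4 N. I carry on.

>>> servo_tool(
  moves=[
    [230, [-0.005, 0, -0.0003], 0],
    [230, [-0.006, 0, -0.0004], 0],
    [230, [-0.006, 0, -0.0004], 0],
    [230, [-0.006, 0, -0.0004], 0],
    [230, [-0.005, 0, -0.0003], 0],
    [230, [-0.004, 0, -0.0003], 0],
    [230, [-0.003, 0, -0.0002], 0],
    [230, [-0.002, 0, -0.0002], 0],
  ],
)

```text
time: 14.28
tool_pos: [0.621, 0.0273, 0.0922]
tcp_rot: [-2.025, -2.324, -0.068]
wrist_force: [-0.2, 0.9, -0.1]
width: 0.18
```

Run:
```python
from rel import *
chk()
c=grab("scene","s7"); crop(c,"s7",160,160,100,75,8)
c=grab("top","t7"); crop(c,"t7",220,100,110,60,7)
```

```text
tcp axial 77.7 lat(+x) 0.4 up 6.0 mm
front axial -55.9 lat(+x) 0.2 up -2.6 mm
t 14.28 F axial 0.89 lat -0.07 up -0.15  tool yaw err 0.0016 w 0.180 xz 0.0729
world along axis -10mm in tool: [-0.01    0.     -0.0007] +x lat 1mm: [ 0.     0.001 -0.   ]
```

View pics/s7.png

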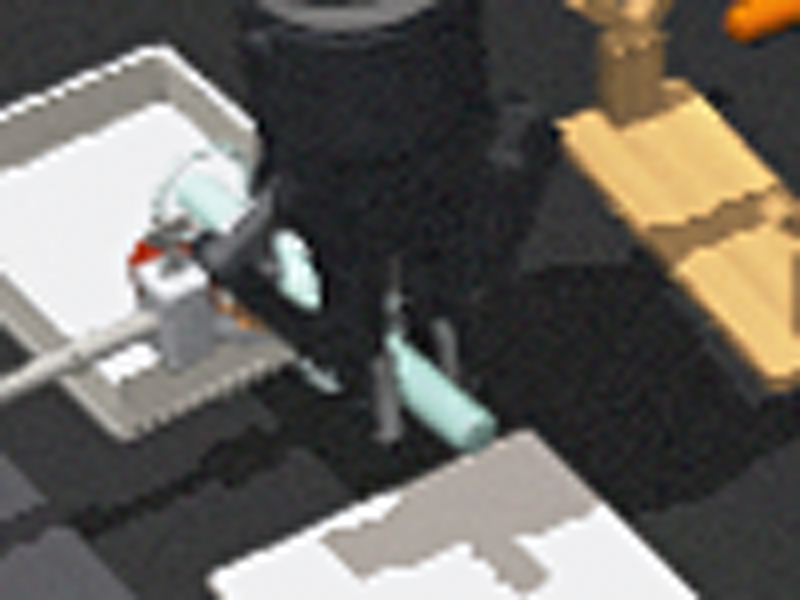

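View pics/t7.png

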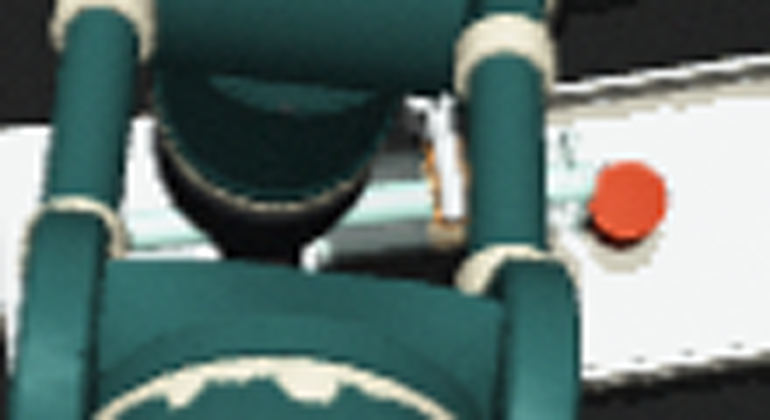

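The bung has dropped out and stands in the tray (red disc at (627,200) in the top crop). I withdraw the rod straight back along the axis.

>>> servo_tool(
  moves=[
    [230, [0.002, 0, 0.0003], 0],
    [230, [0.004, 0, 0.0005], 0],
    [230, [0.007, 0, 0.0006], 0],
    [230, [0.009, 0, 0.0007], 0],
    [230, [0.01, 0, 0.0007], 0],
    [230, [0.01, 0, 0.0007], 0],
    [230, [0.009, 0, 0.0006], 0],
    [230, [0.008, 0, 0.0006], 0],
  ],
)

```text
time: 15.05
tool_pos: [0.6118, 0.0907, 0.0914]
tcp_rot: [-2.027, -2.322, -0.067]
wrist_force: [-1.0, 0.2, -1.0]
width: 0.176
```

Run:
```python
from rel import *
chk()
```

```text
tcp axial 141.8 lat(+x) 0.2 up 5.2 mm
front axial 8.1 lat(+x) -0.3 up -3.4 mm
t 15.05 F axial 0.33 lat -0.95 up -0.96  tool yaw err 0.0037 w 0.176 xz 0.0726
world along axis -10mm in tool: [-0.01    0.     -0.0007] +x lat 1mm: [ 0.     0.001 -0.   ]
```

>>> servo_tool(
  moves=[
    [230, [0.008, 0, 0.0003], 0],
    [230, [0.009, 0, 0.0003], 0],
    [230, [0.01, 0, 0.0003], 0],
    [230, [0.01, 0, 0.0005], 0],
    [230, [0.01, 0, 0.0005], 0],
    [230, [0.008, 0, 0.0005], 0],
    [230, [0.006, 0, 0], 0],
    [230, [0.003, 0, 0], 0],
  ],
)

```text
time: 15.72
tool_pos: [0.6015, 0.1638, 0.0941]
tcp_rot: [-2.023, -2.325, -0.068]
wrist_force: [0.4, -1.2, -0.8]
width: 0.176
```

Run:
```python
from rel import *
chk()
c=grab("top","t8"); crop(c,"t8",180,80,180,130,4)
```

```text
tcp axial 215.6 lat(+x) 0.1 up 7.9 mm
front axial 82.0 lat(+x) 0.0 up -0.7 mm
t 15.72 F axial -1.26 lat 0.26 up -0.84  tool yaw err 0.0005 w 0.176 xz 0.0731
world along axis -10mm in tool: [-0.01    0.     -0.0007] +x lat 1mm: [ 0.     0.001 -0.   ]
```

View pics/t8.png

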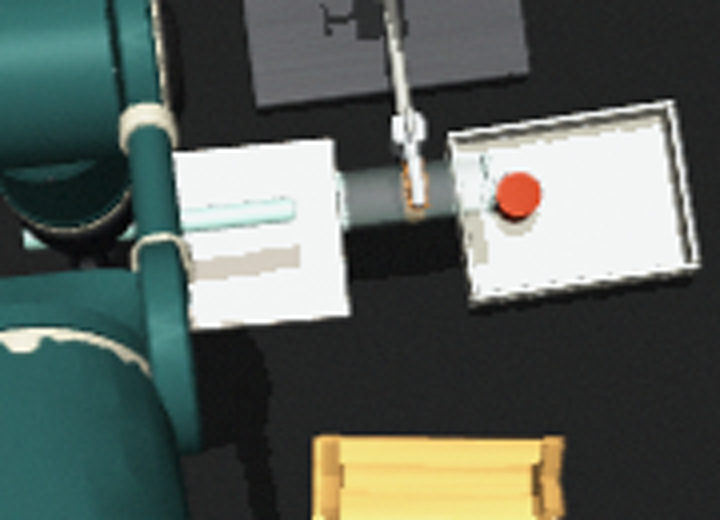

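Run:
```python
from rel import *
for n in ("top","scene"): print(n); relfit(grab(n,n+"9"),.01,.1,.6015,.1638,.083)
c=grab("scene","s9"); crop(c,"s9",110,120,200,150,4)
```

```text
top
col 348 [ 0.6319 -0.1381  0.0806  0.0012] 0.0009
rod @y 0.055 152 [ 0.6172 -0.1344  0.081   0.0736] 0.0008 ends [-0.0235 -0.0215  0.046   0.0464]
front [0.6201 0.0337 0.0794]
scene
col 339 [ 0.6304 -0.1284  0.0811  0.0236] 0.0014
rod @y 0.055 81 [ 0.6163 -0.1018  0.0814  0.0424] 0.001 ends [-0.0223 -0.0212  0.0272  0.0281]
front [0.6184 0.034  0.0805]
```

View pics/s9.png

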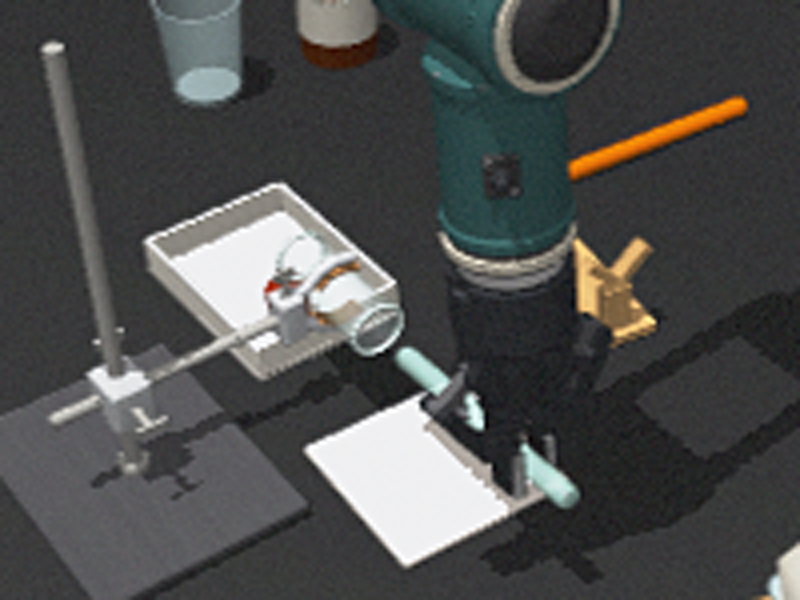

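Rod pitch is about 3.5° nose-down in the grip and the front hasn't slipped (about 82 mm, as expected). I lift, then go back to the rest.

>>> servo_tool(
  moves=[
    [230, [0.0005, 0, -0.003], 0],
    [230, [0.0005, 0, -0.007], 0],
    [230, [0.0005, 0, -0.011], 0],
    [230, [0.0005, 0, -0.013], 0],
    [230, [0.0005, 0, -0.013], 0],
    [230, [0.0005, -0.001, -0.011], 0],
    [230, [0, -0.002, -0.007], 0],
    [230, [-0.001, -0.004, -0.004], 0],
  ],
)

```text
time: 16.58
tool_pos: [0.5966, 0.1558, 0.171]
tcp_rot: [-2.029, -2.322, -0.069]
wrist_force: [0.4, 0.3, 0.0]
width: 0.177
```

Run:
```python
from rel import *
plan([.4425,-.0257,.155],[-.003,1,0])
```

```text
t 16.583 pos [0.5966 0.1558 0.171 ] F [0.45 0.34 0.03] w 0.1767 q6 0.006
tool axes x [-0.1334  0.9884  0.0721] y [ 0.991   0.134  -0.0041] z [-0.0137  0.0709 -0.9974]
world d [-0.1541 -0.1815 -0.016 ] tool d [-0.16   -0.177   0.0052] turn 0.1318 rel other -3.01
```

>>> servo_tool(
  moves=[
    [230, [-0.004, -0.004, 0], 0.01],
    [230, [-0.008, -0.009, 0], 0.02],
    [230, [-0.012, -0.013, 0], 0.02],
    [230, [-0.015, -0.016, 0], 0.02],
    [230, [-0.016, -0.016, 0], 0.02],
    [230, [-0.016, -0.015, 0], 0.02],
    [230, [-0.016, -0.015, 0], 0.01],
    [230, [-0.016, -0.014, 0], 0.01],
  ],
)

```text
time: 17.25
tool_pos: [0.4924, 0.0419, 0.1628]
tcp_rot: [-2.183, -2.172, -0.06]
wrist_force: [0.2, -0.3, -0.4]
width: 0.181
```

Run:
```python
from rel import *
plan([.4425,-.0257,.155],[-.003,1,0])
```

```text
t 17.25 pos [0.4924 0.0419 0.1628] F [ 0.19 -0.3  -0.38] w 0.1813 q6 -0.045
tool axes x [0.0056 0.9975 0.0707] y [ 0.9999 -0.0045 -0.0158] z [-0.0154  0.0708 -0.9974]
world d [-0.0499 -0.0676 -0.0078] tool d [-0.0683 -0.0494  0.0038] turn -0.0075 rel other 3.134
```

>>> servo_tool(
  moves=[
    [230, [-0.013, -0.01, 0], 0],
    [230, [-0.012, -0.009, 0], 0],
    [230, [-0.01, -0.007, 0], -0.002],
    [230, [-0.008, -0.005, 0], -0.002],
    [230, [-0.006, -0.003, 0], -0.002],
    [230, [-0.004, -0.002, 0], 0],
    [230, [-0.002, -0.001, 0], 0],
    [230, [-0.001, 0, 0], 0],
  ],
)

```text
time: 17.92
tool_pos: [0.4419, -0.021, 0.1539]
tcp_rot: [-2.182, -2.164, -0.048]
wrist_force: [-0.1, -0.2, -0.6]
width: 0.174
```

Run:
```python
from rel import *
plan([.4425,-.0257,.155],[-.003,1,0])
```

```text
t 17.917 pos [ 0.4419 -0.021   0.1539] F [-0.12 -0.24 -0.63] w 0.1737 q6 -0.18
tool axes x [0.0092 0.9975 0.0703] y [ 0.9996 -0.0073 -0.0269] z [-0.0263  0.0705 -0.9972]
world d [ 0.0006 -0.0047  0.0011] tool d [-0.0046  0.0006 -0.0014] turn -0.0103 rel other 3.131
```

>>> servo_tool(
  moves=[
    [230, [-0.0005, 0, 0.003], -0.003],
    [230, [0, 0, 0.006], -0.003],
    [230, [0, 0, 0.008], -0.003],
    [230, [0, 0, 0.009], -0.001],
    [230, [0, 0, 0.008], 0],
    [230, [0, 0, 0.006], 0],
    [230, [0, 0, 0.004], 0],
    [230, [0, 0, 0.002], 0],
  ],
)

```text
time: 18.58
tool_pos: [0.4422, -0.0165, 0.1029]
tcp_rot: [-2.167, -2.178, -0.049]
wrist_force: [0.1, 0.7, -0.3]
width: 0.18
```

Run:
```python
from rel import *
plan([.4424,-.0257,.0834],[-.003,1,0])
c=grab("scene","s10"); crop(c,"s10",190,130,120,90,6)
c=grab("wrist","w10"); crop(c,"w10",0,0,512,384,1.5)
```

```text
t 18.583 pos [ 0.4422 -0.0165  0.1029] F [ 0.08  0.71 -0.26] w 0.1797 q6 -0.195
tool axes x [-0.0042  0.9975  0.0712] y [ 0.9996  0.0061 -0.0258] z [-0.0262  0.0711 -0.9971]
world d [ 0.0002 -0.0092 -0.0195] tool d [-0.0106  0.0006  0.0188] turn 0.0031 rel other -3.138
```

View pics/s10.png

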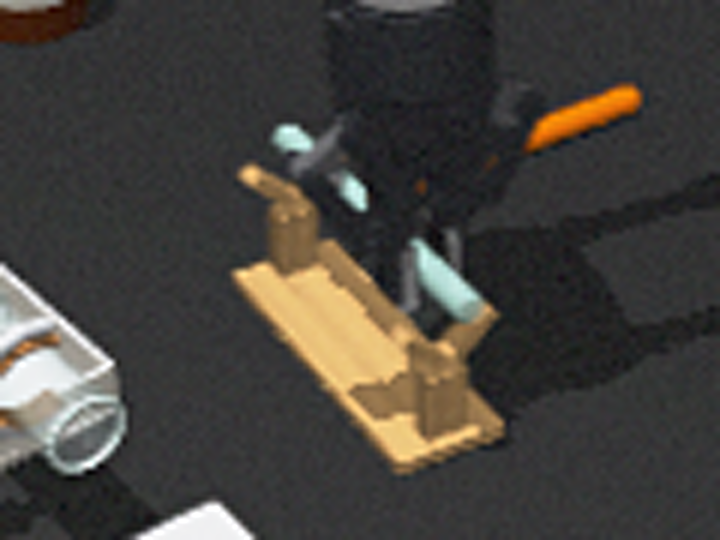

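View pics/w10.png

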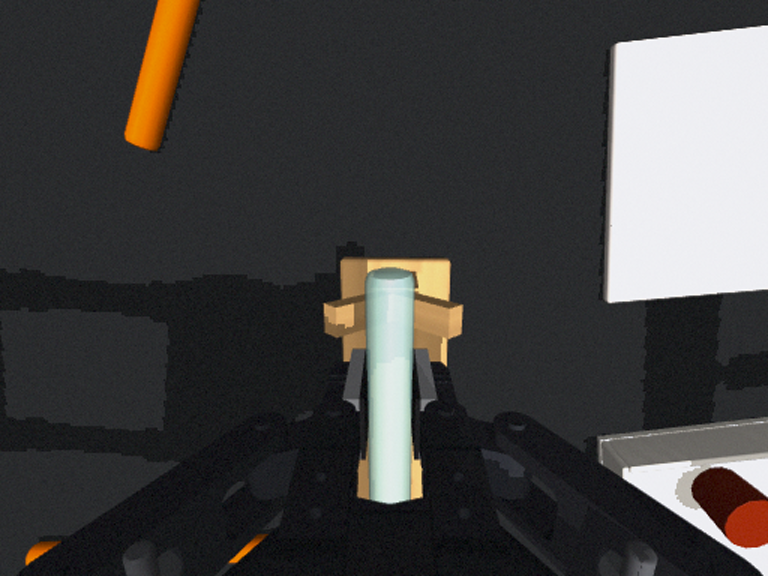

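Rod above both notches, over the rest's midline (wrist view: rod 390, notch centre about 394). I correct the drift along y and come down further.

>>> servo_tool(
  moves=[
    [230, [-0.001, 0, 0.001], 0],
    [230, [-0.002, 0, 0.002], 0],
    [230, [-0.002, 0, 0.002], 0],
    [230, [-0.002, 0, 0.002], 0],
    [230, [-0.0015, 0, 0.002], 0],
    [230, [-0.001, 0, 0.001], 0],
    [230, [-0.0005, 0, 0.0005], 0],
    [230, [0, 0, 0], 0],
  ],
)

```text
time: 19.35
tool_pos: [0.4437, -0.0274, 0.0927]
tcp_rot: [-2.17, -2.18, -0.053]
wrist_force: [0.7, -0.6, -1.3]
width: 0.174
```

Run:
```python
from rel import *
plan([.4424,-.0257,.0834],[-.003,1,0])
```

```text
t 19.35 pos [ 0.4437 -0.0274  0.0927] F [ 0.68 -0.59 -1.27] w 0.1742 q6 -0.219
tool axes x [-0.0039  0.9975  0.0704] y [ 0.9997  0.0054 -0.0218] z [-0.0221  0.0703 -0.9973]
world d [-0.0013  0.0017 -0.0093] tool d [ 0.0011 -0.0011  0.0094] turn 0.0024 rel other -3.139
```

>>> servo_tool(
  moves=[
    [230, [0, -0.0003, 0.001], 0],
    [230, [0, -0.0003, 0.001], 0],
    [230, [0, -0.0003, 0.001], 0],
    [230, [0, 0, 0.001], 0],
    [230, [0, 0, 0.001], 0],
    [230, [0, 0, 0.001], 0],
    [230, [0, 0, 0.001], 0],
    [230, [0, 0, 0.0005], 0],
  ],
)

```text
time: 20.02
tool_pos: [0.4427, -0.0267, 0.0847]
tcp_rot: [-2.17, -2.18, -0.053]
wrist_force: [0.7, 0.4, 0.2]
width: 0.18
```

Run:
```python
from rel import *
plan([.4424,-.0257,.0834],[-.003,1,0])
```

```text
t 20.017 pos [ 0.4427 -0.0267  0.0847] F [0.73 0.4  0.2 ] w 0.1801 q6 -0.22
tool axes x [-0.0041  0.9975  0.0705] y [ 0.9998  0.0056 -0.0213] z [-0.0216  0.0704 -0.9973]
world d [-0.0003  0.001  -0.0013] tool d [ 0.0009 -0.0003  0.0014] turn 0.0026 rel other -3.139
```

>>> servo_tool(
  moves=[
    [230, [0, 0, 0.0005], 0],
    [230, [0, 0, 0.0008], 0],
    [230, [0, 0, 0.0008], 0],
    [230, [0, 0, 0.0008], 0],
    [230, [0, 0, 0.0008], 0],
    [230, [0, 0, 0.0008], 0],
    [230, [0, 0, 0.0008], 0],
    [230, [0, 0, 0.0008], 0],
  ],
)

```text
time: 20.68
tool_pos: [0.4429, -0.0263, 0.0786]
tcp_rot: [-2.17, -2.181, -0.054]
wrist_force: [-0.9, -0.2, 1.2]
width: 0.176
```

Run:
```python
from rel import *
plan([.4424,-.0257,.076],[-.003,1,0])
from workcell import bot; print(bot.read_state()["torque"])
c=grab("scene","s11"); crop(c,"s11",190,130,120,90,6)
P=cloud(c)
for y0,y1 in ((-.17,-.06),(-.01,.03)):
    m=(abs(P[:,0]-.4427)<.012)&(P[:,1]>y0)&(P[:,1]<y1)&(P[:,2]>.0665)&(P[:,2]<.105); print(m.sum(), np.c_[P[m][:,1:]][::6].round(3).tolist()[:14])
```

```text
t 20.683 pos [ 0.4429 -0.0263  0.0786] F [-0.95 -0.16  1.24] w 0.1757 q6 -0.22
tool axes x [-0.004   0.9975  0.0703] y [ 0.9998  0.0055 -0.0209] z [-0.0212  0.0702 -0.9973]
world d [-0.0005  0.0006 -0.0026] tool d [ 0.0004 -0.0004  0.0027] turn 0.0025 rel other -3.139
[-0.1626  0.0673 -0.0829]
53 [[-0.155, 0.079], [-0.15, 0.077], [-0.147, 0.074], [-0.148, 0.071], [-0.131, 0.078], [-0.123, 0.082], [-0.094, 0.081], [-0.084, 0.081], [-0.083, 0.075]]
63 [[-0.009, 0.083], [-0.007, 0.078], [-0.007, 0.075], [0.009, 0.083], [0.009, 0.08], [0.014, 0.082], [0.007, 0.075], [0.02, 0.079], [0.021, 0.078], [0.02, 0.075], [0.019, 0.07]]
```

View pics/s11.png

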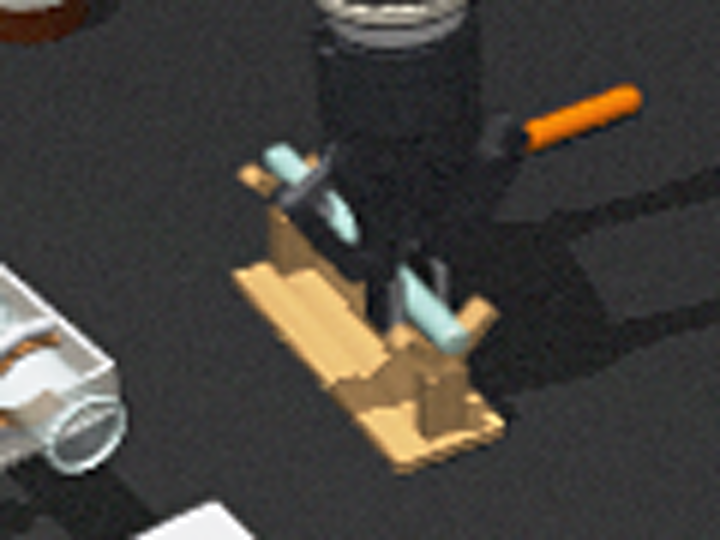

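The front is in its notch and the rod is levelling itself in the pads at only 1.2 N. I lower the last 2–3 mm.

>>> servo_tool(
  moves=[
    [230, [0, 0, 0.0004], 0],
    [230, [0, 0, 0.0005], 0],
    [230, [0, 0, 0.0005], 0],
    [230, [0, 0, 0.0005], 0],
    [230, [0, 0, 0.0004], 0],
    [230, [0, 0, 0.0003], 0],
    [230, [0, 0, 0], 0],
    [230, [0, 0, 0], 0],
  ],
)

```text
time: 21.4
tool_pos: [0.4429, -0.0261, 0.0766]
tcp_rot: [-2.17, -2.181, -0.053]
wrist_force: [0.3, 0.3, 0.9]
width: 0.181
```

Run:
```python
from rel import *
plan([.4424,-.0257,.076],[-.003,1,0])
from workcell import bot; print(bot.read_state()["torque"])
c=grab("scene","s12"); crop(c,"s12",190,130,120,90,6)
P=cloud(c)
m=(abs(P[:,0]-.4427)<.012)&(P[:,1]>-.165)&(P[:,1]<.03)&(P[:,2]>.066)&(P[:,2]<.105)&((P[:,1]<-.08)|(P[:,1]>-.01));print(*cyl(P[m],.008,.4425,-.071,.07))
c=grab("wrist","w12"); crop(c,"w12",0,0,512,384,1.5)
P=cloud(c)
m=(abs(P[:,0]-.4427)<.012)&(P[:,1]>-.01)&(P[:,1]<.03)&(P[:,2]>.06)&(P[:,2]<.105);print(*cyl(P[m],.008,.4425,.007,.07))
```

```text
t 21.4 pos [ 0.4429 -0.0261  0.0766] F [0.3  0.32 0.88] w 0.1812 q6 -0.221
tool axes x [-0.0043  0.9975  0.0703] y [ 0.9998  0.0058 -0.0212] z [-0.0216  0.0702 -0.9973]
world d [-0.0005  0.0004 -0.0006] tool d [ 0.0004 -0.0005  0.0007] turn 0.0028 rel other -3.139
[-0.1507  0.0277 -0.0537]
[ 0.441   0.0098  0.0713 -0.0006] 0.0013589942296378318 [-0.0834 -0.083   0.0941  0.0943]
[ 0.4428 -0.0027  0.0694 -0.0297] 0.0004729582039628404 [-0.0172 -0.0167  0.0118  0.0121]
```

View pics/s12.png

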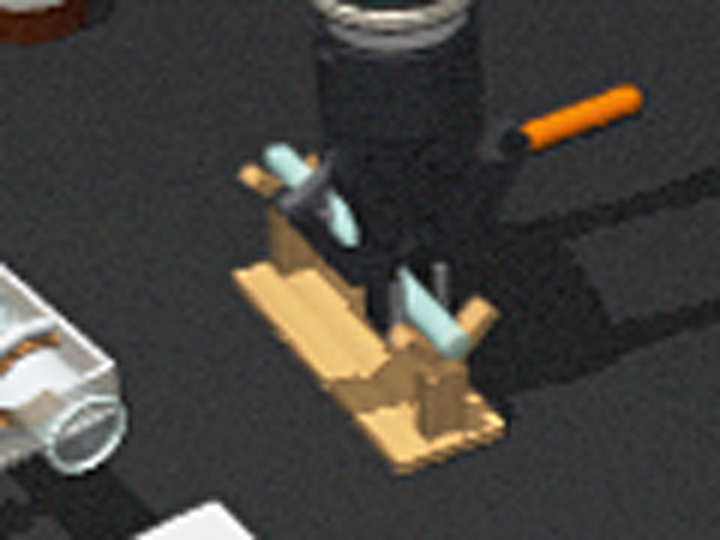

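View pics/w12.png

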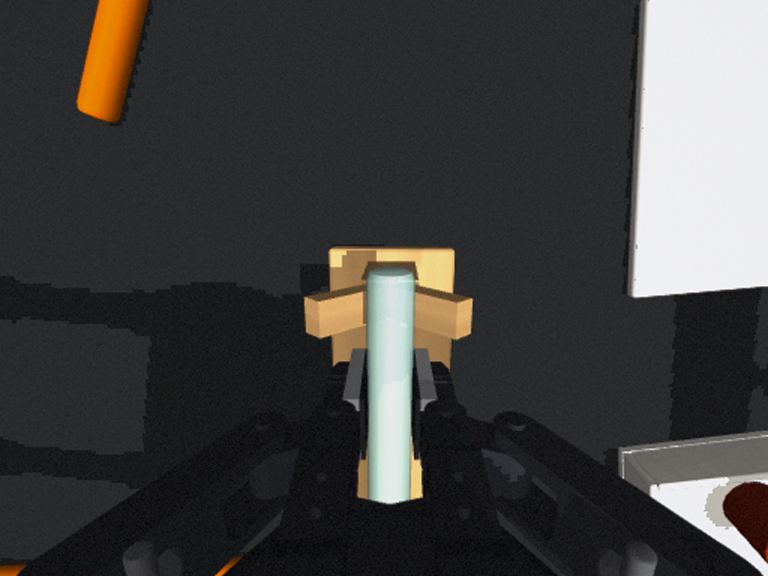

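Rod reads level: rear axis at 69.4 mm, whole-rod fit 71 mm with no slope. I settle the last half millimetre and open slowly.

>>> servo_tool(
  moves=[
    [230, [0, -0.0002, 0.0003], 0],
    [230, [0, -0.0002, 0.0003], 0],
    [230, [0, 0, 0], 0],
    [206, [0, 0, 0], 0],
    [202, [0, 0, 0], 0],
    [198, [0, 0, 0], 0],
    [194, [0, 0, 0], 0],
    [190, [0, 0, 0], 0],
  ],
)

```text
time: 22.17
tool_pos: [0.4426, -0.0261, 0.0755]
tcp_rot: [-2.17, -2.181, -0.054]
wrist_force: [-0.8, 0.4, -0.1]
width: 0.257
```

Run:
```python
from rel import *
plan([.4424,-.0257,.076],[-.003,1,0])
c=grab("wrist","w13"); crop(c,"w13",0,0,512,384,1.5)
P=cloud(c)
m=(abs(P[:,0]-.4427)<.012)&(P[:,1]>-.01)&(P[:,1]<.03)&(P[:,2]>.06)&(P[:,2]<.105);print(*cyl(P[m],.008,.4425,.007,.07))
```

```text
t 22.167 pos [ 0.4426 -0.0261  0.0755] F [-0.77  0.42 -0.14] w 0.2568 q6 -0.221
tool axes x [-0.0045  0.9975  0.0703] y [ 0.9998  0.0059 -0.0209] z [-0.0212  0.0702 -0.9973]
world d [-0.0002  0.0004  0.0005] tool d [ 0.0004 -0.0002 -0.0005] turn 0.003 rel other -3.139
[ 0.4423  0.0062  0.0687 -0.0312] 0.0004926207350689771 [-0.0172 -0.0168  0.0119  0.0122]
```

View pics/w13.png

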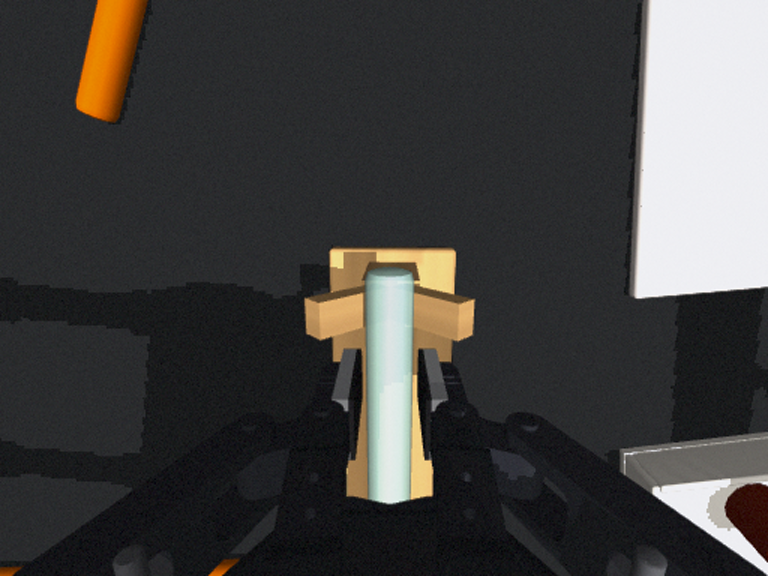

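Released with gaps on both sides, and the rod lies in the near notch. I open wider and then rise.

>>> servo_tool(
  moves=[
    [170, [0, 0, 0], 0],
    [140, [0, 0, 0], 0],
    [110, [0, 0, 0], 0],
    [110, [0, 0, 0], 0],
    [110, [0, 0, 0], 0],
    [110, [0, 0, -0.003], 0],
    [110, [0, 0, -0.006], 0],
    [110, [0, 0, -0.008], 0],
  ],
)

```text
time: 22.88
tool_pos: [0.4412, -0.027, 0.0916]
tcp_rot: [-2.167, -2.179, -0.05]
wrist_force: [0.3, -0.1, 0.8]
width: 0.568
```

>>> servo_tool(
  moves=[
    [110, [0, 0, -0.01], 0],
    [110, [0, 0, -0.015], 0],
    [110, [0, 0, -0.02], 0],
    [110, [0, 0, -0.02], 0],
    [110, [0, 0, -0.02], 0],
    [110, [0, 0, -0.015], 0],
    [110, [0, 0, -0.008], 0],
    [110, [0, 0, -0.003], 0],
  ],
)

```text
time: 23.55
tool_pos: [0.4452, -0.036, 0.2163]
tcp_rot: [-2.172, -2.183, -0.056]
wrist_force: [-0.5, 0.3, 0.1]
width: 0.568
```

Run:
```python
from rel import *
plan([.4424,-.0257,.076],[-.003,1,0])
for n in ("scene","wrist","top"):
    c=grab(n,n+"20"); crop(c,n+"20",0,0,512,384,1.5)
    P=cloud(c)
    m=(abs(P[:,0]-.4427)<.014)&(P[:,1]>-.18)&(P[:,1]<.04)&(P[:,2]>.05)&(P[:,2]<.09);print(n,m.sum(),*cyl(P[m],.008,.4425,-.071,.07))
```

```text
t 23.55 pos [ 0.4452 -0.036   0.2163] F [-0.48  0.32  0.08] w 0.5676 q6 -0.214
tool axes x [-0.0046  0.9976  0.0693] y [ 0.9998  0.0059 -0.018 ] z [-0.0183  0.0692 -0.9974]
world d [-0.0028  0.0103 -0.1403] tool d [ 0.0005 -0.0002  0.1407] turn 0.0029 rel other -3.139
scene 295 [ 0.4416 -0.0028  0.0701 -0.0025] 0.0014823147462451978 [-0.087  -0.0821  0.0933  0.0943]
wrist 2782 [ 0.4425 -0.0033  0.069  -0.001 ] 0.0003855862306926718 [-0.0894 -0.0854  0.0878  0.0896]
top 20 [ 0.441   0.0208  0.0944 -0.2767] 0.000581398346953723 [0.0826 0.0829 0.0919 0.092 ]
```

View pics/scene20.png

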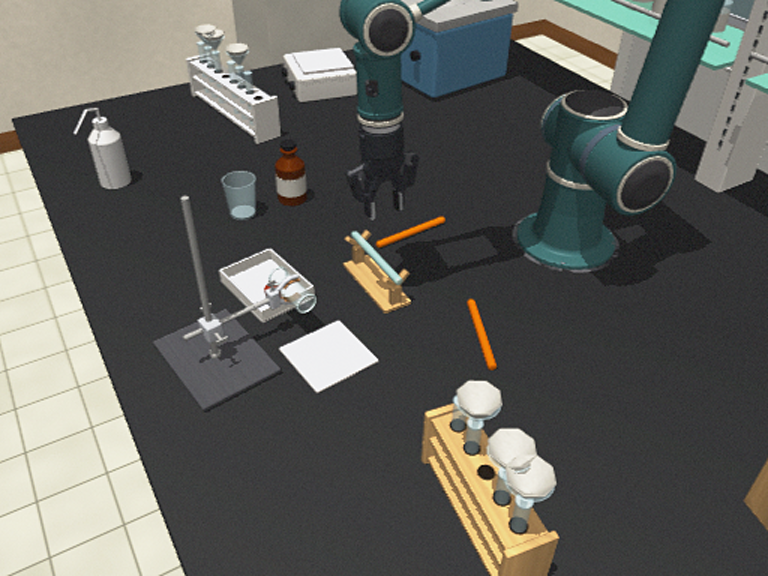

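View pics/wrist20.png

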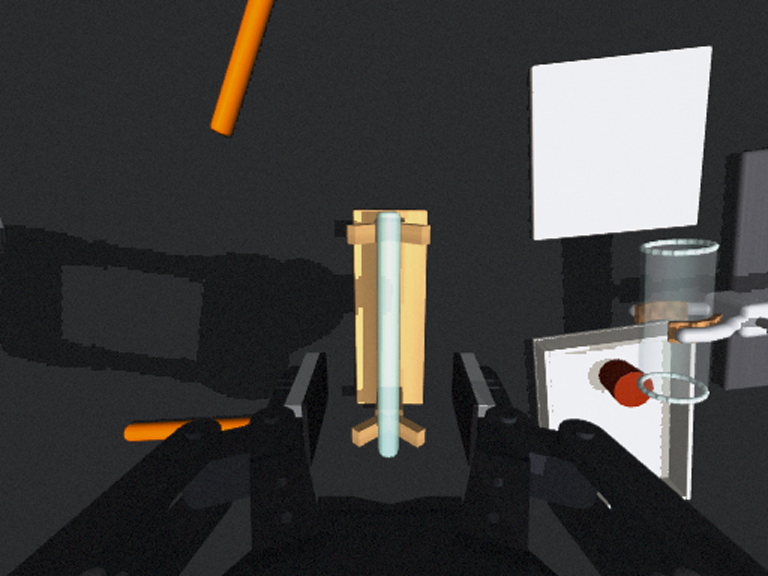

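The rod lies in both notches (wrist fit: x 0.4425, axis 69.0 mm; at the start 0.4425 and 69.1). The bung stands in the tray at (625,383), and bottle, beaker and rack are unmoved. I rest the arm and hand in.

>>> servo_tool(
  moves=[
    [110, [0, 0, 0], 0],
    [110, [0, 0, 0], 0],
    [110, [0, 0, 0], 0],
    [110, [0, 0, 0], 0],
    [110, [0, 0, 0], 0],
    [110, [0, 0, 0], 0],
    [110, [0, 0, 0], 0],
    [110, [0, 0, 0], 0],
  ],
)

```text
time: 24.37
tool_pos: [0.4399, -0.0347, 0.2073]
tcp_rot: [-2.163, -2.174, -0.042]
wrist_force: [0.1, -0.0, 0.5]
width: 0.566
```

Run:
```python
from workcell import bot
import numpy as np
a=np.load("pics/scene0.npz")["pixels"].astype(int); b=bot.read_camera("scene")["pixels"].astype(int)
for n,(x0,y0,x1,y1) in dict(bottle=(182,90,206,138),beaker=(146,112,174,146),rack=(280,250,372,384)).items(): print(n,abs(a-b)[y0:y1,x0:x1].mean().round(2))
print(bot.finish_job())
```

```text
bottle 3.35
beaker 2.52
rack 2.29
the job is handed in; nothing more can be done
None
```

I pushed the bung out of the column from the tile end. It dropped into the white tray and stands there on its end. The rod is back in both notches of its rest, and I handed the job in at about 24.5 s.

**Push:** The gripper was set to 20 N. The wrist force readings, taken only at the end of each move, showed at most 6.4 N along the bore. By calculation the rod stayed within about 4.3 mm of the bore axis, and no reading suggested it touched the glass.

**Final checks:**
- **Rod:** it lies level with its axis at 69–70 mm, the same fit as at the start, and the gripper is clear of it.
- **Bystanders:** bottle, beaker and tube rack match the first picture to within image noise.

**What did not go as planned:**
- **Tilt:** the bung's resistance tilted the tool nose-down by about 3.5°, which was most of the 5 mm allowance. I corrected the height as I pushed. The tilt could not be undone by moves, so the rod levelled itself in the pads as I laid it back, pressing on the rest with about 1 N.
- **Last camera check:** the top camera's final rod fit was useless because the arm hid the rod, so that check rests on the wrist and scene cameras.

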